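Press a glued phone shut in the slip-clutch clamp

TASK

The phone in the sloping clamp has just been glued shut and must be kept pressed while it sets. Lift the pressure pad that is the size of the phone off its peg and lay it flat on the phone between the nest's guides, then swing the clamp's arm over it as far as it goes. Turn the knob clockwise until the foot presses the pad and the slip clutch clicks round for about a quarter turn or more, then let go; leave the smaller pad hanging and the phone in its nest.

Things in the scene. Friction and masses are not known exactly. Their poses are not given: they have to be found in the camera images.
- clamp: Phone clamp, fixed to the bench: dark base plate 150 x 200 mm carrying an aluminium deck 174 mm (up the slope) x 196 mm that rises away from its low front edge at 40 degrees. Origin on the bench under the nest's middle; x points from front to back, y to its left, z up. Its front faces the robot's side, turned at most 0.2 rad
- nest (a point): Middle of the nest on the deck's surface, 76 mm over the bench. Axes: x up the slope, y left, z out of the deck (leaning 40 degrees from vertical to the front). Four black side guides 18 mm high, inner faces at y = +-36.5 mm, at x = +-39 to +-65 mm; two black stops 18 mm high at the low end, inner faces at x = -75.5 mm, at y = +-13 to +-31 mm
- phone: The black phone 70 x 150 x 9 mm (loose, 0.18 kg), lying face up in the nest on the deck, its long side up the slope, resting on the stops. Origin in the middle of its back, its long side along y
- rack: Sloping pad rack, fixed to the bench left or right of the clamp: base 156 x 190 mm, grey panel 196 x 190 mm rising at 40 degrees. Origin and axes as for the clamp. Two steel pegs 8 mm thick and 84 mm apart stand 19 mm out of the panel, square to it, near its upper end; a pad hangs on each. Which pad hangs left varies
- large_pad: Pressure pad of the phone's size (0.14 to 0.28 kg): aluminium plate with rubber sole, 66 x 142 mm, 9 mm thick together, black boss in its middle, tab 28 mm wide with a 14 mm hole at its upper end, hung on the peg, sole on the panel. Origin: centre of the hole, level with the sole; x up the slope to the tab, y left, z out of the panel. Pad's middle at x = -84 mm
- large_pad_boss (a point): Top of the large pad's boss, in the pad's middle, 24 mm over the sole; axes as the pad's. The boss is a block 34 mm wide (y) x 40 mm long (x), standing 15 mm above the plate: the place to grip
- large_pad_sole (a point): Middle of the large pad's sole (underside), axes as the pad's; lying on the phone it stands 8 to 9 mm over the deck
- small_pad: The smaller pad, 44 mm wide x 88 mm long, with the same kind of tab, hole and a boss 34 x 34 mm; for smaller devices, stays on its peg. Origin and axes as for the large pad, its middle at x = -57 mm
- clamp_arm (a joint): Swing of the clamp's arm about the post at the deck's right edge, rad: 0 = at its stop, pointing left over the middle of the nest; grows as it swings away uphill (at 1.57 it points straight up the slope; closing turns it counter-clockwise seen from above) to 1.75; starts between 1.2 and 1.7. Stiff: it stays where it is left; about 5 N at its end moves it
- swing_axis (a point): On the arm's hinge axis, at the arm's mid-height 67 mm over the deck, at x = -2, y = -92 mm of the nest; axes as the nest's. The post is 22 mm thick and the hub on it 30 mm, to 76 mm over the deck
- swing_bar (a point): Point in the arm's bar 47 mm from the hinge axis; the bar is 16 mm wide and 13 mm high (60 to 74 mm over the deck) and runs 92 mm from the hinge axis to the knob's axis; point y points along the arm to the knob, z out of the slope
- foot_face (a point): Middle of the spindle's round steel foot, 22 mm wide, on its underside; 36 to 39 mm over the deck at the start, 4 to 7 mm above the boss of a pad that lies on the phone
- clamp_foot: The steel foot on its spindle, which moves along the knob's axis in the arm's end without turning
- clamp_sleeve (a joint): Turn of the graduated aluminium sleeve (23 mm thick, between arm and knob) that drives the spindle down, rad, growing clockwise seen from above; 12 mm of foot travel a turn. Starts between 0.6 and 1.9; stays where it is left
- clamp_knob (a joint): Slip of the clutch: turn of the knob against the sleeve, rad, growing clockwise; 0 at the start. The knob takes the sleeve along until the foot bears on something with 13 to 20 N, then the clutch slips and only this value grows; it slips either way at about 0.07 N m
- knob_grip (a point): Middle of the fluted black knob, 29 mm thick and 26 mm high, on the end of the arm 92 mm from its hinge; 113 mm over the deck. Turns about z (out of the slope) and does not rise or sink as it turns; the sleeve's top is 1 mm under it

How it is judged (in metres and radians):
On the way, in this order (a step that is already met when the one before it is completed fails the run):
1. the large pad is lifted off its peg, held in the fingers (distance of large_pad from where it was at the start of the episode above 0.03 m and contact force between the fingers and large_pad above 1 N and contact force between large_pad and rack below 0.05 N), for 0.1 s.
2. the large pad lies flat on the phone between the guides, let go (x of large_pad_sole in the frame of nest between -0.008 and 0.008 m and y of large_pad_sole in the frame of nest between -0.006 and 0.006 m and z of large_pad_sole in the frame of nest below 0.012 m and angle between the z axis of large_pad_sole and the z axis of nest, either way round below 0.06 rad and angle between the x axis of large_pad_sole and the x axis of nest, either way round below 0.09 rad and contact force between large_pad and phone above 0.2 N and contact force between the fingers and large_pad below 0.05 N), for 0.2 s.
3. the arm is swung over the pad to its stop (x of large_pad_sole in the frame of nest between -0.008 and 0.008 m and y of large_pad_sole in the frame of nest between -0.006 and 0.006 m and z of large_pad_sole in the frame of nest below 0.012 m and angle between the z axis of large_pad_sole and the z axis of nest, either way round below 0.06 rad and angle between the x axis of large_pad_sole and the x axis of nest, either way round below 0.09 rad and contact force between large_pad and phone above 0.2 N and value of joint clamp_arm below 0.08 rad), for 0.1 s.
4. the knob is turned clockwise until the foot presses the pad and the clutch has slipped more than 0.8 rad (all of step 3 and contact force between clamp_foot and large_pad above 8 N and value of joint clamp_knob above 0.8 rad), for 0.1 s.
At the end, for the whole second after the job is handed in: Large pad on the phone in the nest (within 8 mm along, 6 mm across, flat within 0.06 rad, turned under 0.09 rad), arm within 0.08 rad of its stop, foot pressing the pad with over 8 N, clutch slipped over 0.8 rad, small pad within 20 mm and phone within 12 mm of their starts, pad let go and still (all of step 4 and contact force between the fingers and large_pad below 0.05 N and distance of small_pad from where it was at the start of the episode below 0.02 m and distance of phone from where it was at the start of the episode below 0.012 m and linear speed of large_pad below 0.01 m/s); the robot touches nothing.
It fails at once if the smaller pad is taken or knocked off its peg (distance of small_pad from where it was at the start of the episode above 0.03 m).
It fails at once if the phone is pushed out of its nest (distance of phone from where it was at the start of the episode above 0.02 m).
It also fails if it takes over 72 s, if anything falls off the work surface, if the arm or the gripper's body presses on something with over 40 N, if the wrist force passes 120 N, or if a joint passes its speed limit or range.

ROBOT

A 6-joint arm with a two-finger parallel gripper is mounted at the origin on a cart in front of the work surface, level with it; the furniture and walls round the work are solid. World frame = base frame: x ahead of the robot, y to its left, z up, the work surface at z = 0. Lengths are in m, angles in degrees, forces in N, time in s.
With the tool pointing down it reaches from about 0.4 to 0.825 m from the base axis. Payload 7 kg.
Tool frame: the origin (TCP) lies midway between the tips of the shut fingers; the grasp point (between the pads) lies 19 mm behind it; z points along the fingers, y is the line along which they close (so a half turn about z gives the same grasp; the last joint's range is limited). The gripper opens to 88 mm and grips with 3 to 60 N. Pads are 19 mm wide; open, the fingers measure 130 mm over their backs; the gripper's body (78 mm by 193 mm) begins 47 mm behind the grasp point.
Start: joints at [82.111, 20.546, 0.682, 0, -70.136, -16.507], TCP at [0.279, 0.615, 0.227] pointing down, gripper open.
Joint ranges: [-176.03, 176.03], [-82.01, 121.73], [-58.28, 71.71], [-173.87, 95.51], [-174.79, -0.11], [-173.66, 173.66]. Speed limits (degrees/s): [136.94, 136.94, 172.46, 180, 180, 180].

INTERFACE

Orientations are given as [roll, pitch, yaw] about the fixed x, y, z axes, in that order (R = Rz(yaw) Ry(pitch) Rx(roll)).
In Python, from plant import r gives the robot as it stands.
- The arm moves only by the tool carry_out, never from a script. Its argument "deltas" is a list of rows, each a list of 3 entries, a list of its own where there are three numbers: the opening, from 0 (shut) to 1 (fully open), then the shift along the tool's x, y, z in mm, then the turn, a rotation vector about the tool's x, y, z in rad. In form: [[gripper, [tx, ty, tz], [rx, ry, rz]], ...]. A call has 1 to 12 rows; each row is the pose to reach, as a shift and turn from the pose commanded when the call began, along the tool's axes at that moment; what a row does not reach only later rows make up. A row lasts 1/10 s, in which the tool goes at most 50 mm and 8.59 degrees, less where a joint would pass 70% of its speed; a pose out of reach is approached as far as the arm can. A call with a gripper value outside its range is refused whole. The fingers move at their own pace and stop on an object; "squeeze" is the grip in N (left out, the last holds). Time passes only in rows, so rows that repeat a pose let the fingers close. It gives the time, the measured TCP pose, the force, the opening and the grip force at its end, in the units of the state.
- r.get_state(): the state, without advancing time (a new reading comes with each control period).
- r.capture(name): name is "scene" or "side" or "wrist"; returns (picture, depth): 480x640x3 uint8, red, green, blue; 480x640 float32, m along the optical axis (not along the pixel's ray), 0 where there is no reading.
- r.get_calibration(name): a dict with "fov_y" (degrees; the focal length in pixels is half the picture's height over the tangent of half this angle, whatever the lens; pixels are square), "cx", "cy" (the principal point, pixels), "view" (4x4, takes a point from world to camera coordinates). Camera axes: x right, y down, z forward; pixel columns grow to the right and rows downward; lengths in m; the calibration is good to about 2 mm. The wrist camera is an equidistant fisheye: a pixel r from the principal point sees the ray r / f radians off the axis. A picture is of the moment at which its call begins: read the wrist's pose just before it. get_calibration takes no time and is no camera call; for the wrist camera it gives the pose at the moment of the call.
- r.close_job(): hands the job in; it is judged then, once.
The state is a dict: "time_s": time; "joints": joint angles; "qd": joint speeds; "joint_torque": joint torques, N m; "tcp_pos": TCP position; "eef_rot": TCP orientation; "contact_force": force on the tool from outside, world axes, zero at the start; "moment": the same for the moment, N m; "gripper_width": finger opening in m; "gripper_force": force on a finger pad.
Only numpy, scipy, OpenCV 4.12 (cv2) and the standard library are available. Lean on these libraries where they do the work, as an engineer would, in place of code of your own. Each camera call takes 0.05 s, during which the arm holds its last target. There are 200 camera calls.

## Working session

There is one attempt and no reset: what is moved stays moved. The work goes in short steps, Python scripts to look and compute and a tool call to move; the robot and the scene stay as the last step left them, time stands still between calls to the robot, and variables do not carry over. Pictures are saved under pics/ and viewed, at most 13 in all, crops included, and the job is handed in when it is done.

Besides the shell and the picture viewer there is one more tool, called after "Request:" as name(argument=value, ...) on one line, values as JSON. carry_out: Moves the arm, as the interface text tells. Its arguments: {"type":"object","properties":{"deltas":{"type":"array"},"squeeze":{"type":"number"}},"required":["deltas"]}

```bash
ls; mkdir -p pics
python3 - <<'E'
from plant import r
import cv2,numpy as np
for n in("scene","side"):
    p,d=r.capture(n); cv2.imwrite(f"pics/{n}0.png",p[:,:,::-1]); np.savez(f"{n}0.npz",p=p,d=d)
    c=r.get_calibration(n); print(n,c["fov_y"],c["cx"],c["cy"],np.round(c["view"],3).tolist())
s=r.get_state();print(s)
E
```

```text
pics
scene 45.973579600649686 327.2858156479621 223.9377725864876 [[-0.652, -0.758, -0.014, 0.444], [-0.323, 0.294, -0.9, 0.269], [0.686, -0.582, -0.436, 0.59], [0.0, 0.0, 0.0, 1.0]]
side 46.71186420011701 316.72763088906106 232.72414261110907 [[0.999, -0.052, 0.01, -0.55], [-0.026, -0.648, -0.761, 0.176], [0.046, 0.76, -0.649, 0.909], [0.0, 0.0, 0.0, 1.0]]
{'time_s': 0.1, 'joints': array([ 8.21113110e+01,  2.05868521e+01,  6.37666285e-01, -1.78006367e-02,
       -7.01358881e+01, -1.65076929e+01]), 'qd': array([-0.04135527, -0.0378046 ,  0.13674128,  0.06532038,  0.01785007,
        0.08057772]), 'joint_torque': array([-4.98441714e-04, -5.84163415e+01,  2.93754619e+01,  7.01569185e+00,
        1.02201873e-02, -4.31681144e-05]), 'tcp_pos': array([0.27863977, 0.61430945, 0.22571128]), 'eef_rot': array([ 1.79913677e+02, -8.13065831e-03, -2.44024366e+01]), 'contact_force': array([-0.31131316, -0.25350914, -1.06796829]), 'moment': array([ 0.02427766,  0.06994116, -0.00774652]), 'gripper_force': 0.0, 'gripper_width': 0.08755307832615436}
```

View pics/scene0.png

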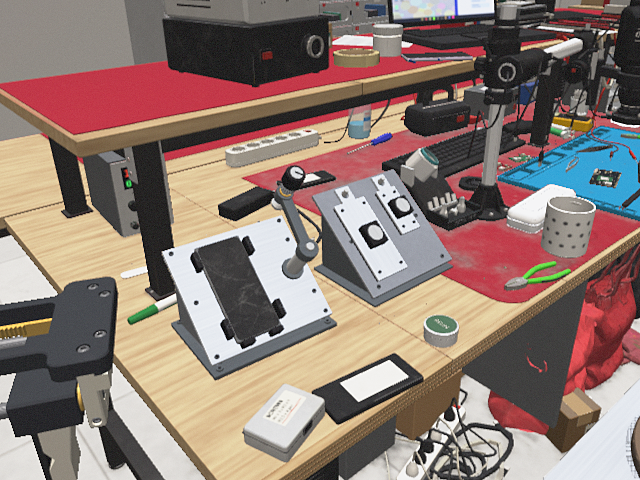

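View pics/side0.png

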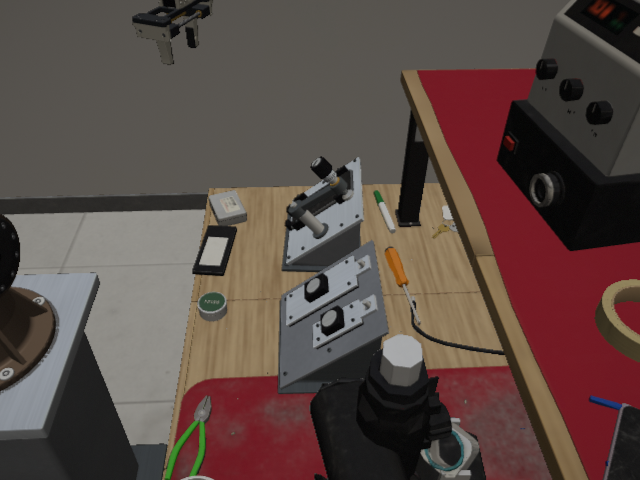

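The scene view shows the clamp at left: phone around (238,287), knob (293,178), hub (296,268). The rack is to its right, with the large pad on the left peg (boss 374,233) and the small pad on the right (boss 400,205). The side view shows the same layout, with bosses at (317,287) and (332,318) and the knob near (321,166).

```bash
cat > h.py <<'E'
import numpy as np,cv2
from scipy.spatial.transform import Rotation as R
def cloud(d,c):
    f=240/np.tan(np.radians(c["fov_y"])/2); v,u=np.mgrid[:480,:640]
    P=np.stack([(u-c["cx"])/f*d,(v-c["cy"])/f*d,d],-1); V=np.array(c["view"])
    return (P-V[:3,3])@V[:3,:3]
def slope(yaw):   # columns x up slope, y left, z out
    return (R.from_euler('z',yaw)*R.from_euler('y',-40,degrees=True)).as_matrix()
def plane(P):
    for k in range(6):
        m=P.mean(0);n=np.linalg.svd(P-m,full_matrices=False)[2][2]; n*=np.sign(n[2])
        e=np.abs((P-m)@n); P=P[e<max(.002,np.percentile(e,90))]
    return m,n,e.std(),len(P)
E
python3 - <<'E'
from plant import r
from h import *
for n,regs in(("scene",{"deck":[(165,255),(285,222),(330,310),(215,372)],"rack":[(316,190),(390,172),(450,262),(375,298)]}),("side",{"deck":[(290,220),(358,165),(358,220),(290,262)],"rack":[(284,300),(370,248),(385,330),(284,385)]})):
    z=np.load(n+"0.npz");p,d=z["p"],z["d"];c=r.get_calibration(n);W=cloud(d,c)
    for k,q in regs.items():
        m=np.zeros((480,640),np.uint8);cv2.fillPoly(m,[np.array(q)],1)
        lum=p.max(-1).astype(int); sel=(m>0)&(d>0)&((lum>170) if k=="deck" else (lum>70)&(lum<165))
        mm,nn,s,N=plane(W[sel]); yaw=np.arctan2(-nn[1],-nn[0])
        print(n,k,N,"mean",mm.round(4),"tilt",np.degrees(np.arccos(nn[2])).round(2),"yaw",yaw.round(4),"sd",s.round(4))
        S=slope(yaw); Q=(W-mm)@S
        for lo,hi,nm in((.006,.012,"9mm"),(.0155,.021,"18"),(.021,.028,"24mm"),(.055,.14,"high")):
            s2=(m>0)&(d>0)&(Q[...,2]>lo)&(Q[...,2]<hi)&(np.linalg.norm(Q[...,:2],axis=-1)<.16)
            nl,L,st,_=cv2.connectedComponentsWithStats(s2.astype(np.uint8))
            for i in range(1,nl):
                if st[i,4]<25: continue
                q=Q[L==i]; print("  ",nm,st[i,4],"px",st[i,:4],"min",q.min(0).round(4)[:2],"max",q.max(0).round(4)[:2],"mid world",(mm+S@np.r_[(q.min(0)+q.max(0))[:2]/2,np.median(q[:,2])]).round(4), "lum",int(np.median(lum[L==i])))
E
```

```text
scene deck 6780 mean [0.5668 0.2403 0.0695] tilt 39.98 yaw -0.0829 sd 0.0005
   9mm 4787 px [190 235  94 113] min [-0.0734 -0.0243] max [0.0847 0.064 ] mid world [0.5672 0.2602 0.0799] lum 63
   9mm 105 px [282 260  22  18] min [-0.0081 -0.0849] max [ 0.0218 -0.0558] mid world [0.5615 0.1702 0.0795] lum 114
   18 88 px [244 235  11  17] min [ 0.0493 -0.0259] max [ 0.0751 -0.0162] mid world [0.6011 0.2163 0.1232] lum 55
   18 100 px [192 252  12  17] min [0.0495 0.0555] max [0.0749 0.0641] mid world [0.6076 0.2969 0.1234] lum 56
   18 26 px [289 261  11  11] min [-0.0029 -0.0728] max [ 0.016  -0.0616] mid world [0.5546 0.1739 0.0877] lum 108
   18 92 px [274 298  13  18] min [-0.0544 -0.026 ] max [-0.0289 -0.0171] mid world [0.5218 0.2224 0.0565] lum 52
   18 109 px [222 318  13  20] min [-0.0551  0.0553] max [-0.0291  0.064 ] mid world [0.5282 0.3034 0.0562] lum 53
   18 68 px [271 324  13  10] min [-0.0734 -0.0121] max [-0.0656  0.0067] mid world [0.5021 0.243  0.0386] lum 49
   18 80 px [242 336  15  11] min [-0.0734  0.0322] max [-0.0654  0.0504] mid world [0.5058 0.2868 0.0386] l
[... 738 characters left out ...]
58] mid world [0.5457 0.0155 0.0908] lum 32
   24mm 279 px [391 195  23  21] min [ 0.002  -0.0647] max [ 0.0365 -0.0288] mid world [ 0.563  -0.0695  0.1113] lum 178
   24mm 327 px [361 220  28  25] min [-0.0262  0.0195] max [0.0136 0.055 ] mid world [0.5439 0.0145 0.094 ] lum 164h.py:11: RuntimeWarning: Mean of empty slice.
  m=P.mean(0);n=np.linalg.svd(P-m,full_matrices=False)[2][2]; n*=np.sign(n[2])
  ret = um.true_divide(
Traceback (most recent call last):
  File "h.py", line 11, in plane
    m=P.mean(0);n=np.linalg.svd(P-m,full_matrices=False)[2][2]; n*=np.sign(n[2])
                  ~~~~~~~~~~~~~~~~~~~~~~~~~~~~~~~~~~~~~~~~~^^^
IndexError: index 2 is out of bounds for axis 0 with size 0
```

Run:
```python
from plant import r
from h import *
def poly(q):
    m=np.zeros((480,640),np.uint8);cv2.fillPoly(m,[np.array(q)],1);return m>0
for n,D,K in(("scene",[(165,255),(285,222),(330,310),(215,372)],[(334,190),(355,186),(410,262),(375,280)]),("side",[(286,235),(358,160),(362,215),(286,262)],[(284,300),(365,252),(372,270),(290,328)])):
    z=np.load(n+"0.npz");p,d=z["p"],z["d"];c=r.get_calibration(n);W=cloud(d,c);lum=p.max(-1).astype(int)
    for k,q in(("deck",D),("plate",K)):
        sel=poly(q)&(d>0)&(lum>165)
        if sel.sum()<50: print(n,k,"few",sel.sum(),np.percentile(lum[poly(q)],[10,50,90]));continue
        mm,nn,s,N=plane(W[sel]); yaw=np.arctan2(-nn[1],-nn[0]);S=slope(yaw);Q=(W-mm)@S
        print(n,k,N,mm.round(4),"tilt",np.degrees(np.arccos(nn[2])).round(2),"yaw",yaw.round(4),s.round(4))
        if k=="deck":
            nest=mm+S@[.0101,.0193,0]; print(" nest(scene only)",nest.round(4))
            if n=="side": mmn=None
            # high things
            near=(d>0)&(np.linalg.norm(Q[...,:2],axis=-1)<.22)&(Q[...,2]>.05)&(Q[...,2]<.14)
        else: near=(d>0)&(np.linalg.norm(Q[...,:2],axis=-1)<.16)&(Q[...,2]>.0125)&(Q[...,2]<.018)
        nl,L,st,_=cv2.connectedComponentsWithStats(near.astype(np.uint8))
        for i in range(1,nl):
            if st[i,4]>25:
                q_=Q[L==i];print("   ",st[i],"min",q_.min(0).round(4),"max",q_.max(0).round(4),"mid",(mm+S@((q_.min(0)+q_.max(0))/2)).round(4))
                if k=="deck":
                    for a in np.arange(.05,.14,.012):
                        t=q_[(q_[:,2]>a)&(q_[:,2]<=a+.012)]
                        if len(t): print("      h",a.round(3),len(t),t.min(0).round(4)[:2],t.max(0).round(4)[:2])
```

```text
scene deck 6779 [0.5668 0.2403 0.0695] tilt 39.98 yaw -0.0829 0.0005
 nest(scene only) [0.5761 0.2589 0.076 ]
    [ 274  165   45   97 1702] min [-0.0067 -0.095   0.0502] max [ 0.1136 -0.0575  0.1292] mid [0.5438 0.1656 0.1726]
      h 0.05 48 [-0.0063 -0.0758] [ 0.1079 -0.0581]
      h 0.062 582 [-0.0067 -0.0872] [ 0.1083 -0.0575]
      h 0.074 543 [-0.0065 -0.0916] [ 0.1116 -0.058 ]
      h 0.086 61 [ 0.0885 -0.0881] [ 0.1072 -0.069 ]
      h 0.098 78 [ 0.0848 -0.0889] [ 0.1121 -0.0662]
      h 0.11 119 [ 0.085  -0.0929] [ 0.109  -0.0657]
      h 0.122 271 [ 0.0853 -0.095 ] [ 0.1136 -0.0661]
    [ 215  348  189   98 7317] min [-0.22   -0.1409  0.0501] max [-0.143   0.1414  0.1164] mid [0.375  0.2565 0.0166]
      h 0.05 305 [-0.1832 -0.1409] [-0.1653  0.1414]
      h 0.062 868 [-0.1963 -0.1216] [-0.143   0.1263]
      h 0.074 1920 [-0.2123 -0.1206] [-0.1509  0.118 ]
      h 0.086 2584 [-0.22   -0.1079] [-0.1636  0.1157]
      h 0.098 1435 [-0.2157 -0.081 ] [-0.1783  0.1086]
      h 0.11 205 [-0.206   0.0576] [-0.1927  0.0977]
scene plate 1765 [0.5547 0.0151 0.0832] tilt 40.05 yaw -0.0129 0.0005
    [390 195  24  21 282] min [ 0.0081 -0.1024  0.0126] max [ 0.0424 -0.0665  0.018 ] mid [ 0.5632 -0.0695  0.1112]
    [361 220  28  26 392] min [-0.0214 -0.0183  0.0125] max [0.0187 0.0178 0.018 ] mid [0.5439 0.0149 0.0941]
    [392 293  59  34 241] min [-0.1526 -0.0684  0.0125] max [-0.1425  0.0663  0.0179] mid [4.319e-01 1.560e-02 1.000e-04]
side deck few 0 [ 29. 154. 160.]
side plate few 15 [ 19. 157. 162.]
```

```bash
cat >> h.py <<'E'
NEST=np.array([.5761,.2589,.0760]); SN=slope(-.0829)
SR=slope(-.0129); PL=np.array([.5547,.0151,.0832]); BOSS=PL+SR@[-.0014,-.0003,.015]
F=np.diag([1,-1,-1.]) # slope axes -> tool axes
def delta(r,pos,Rt):
    s=r.get_state(); A=R.from_euler('xyz',s["eef_rot"],degrees=True)
    print("t",round(s["time_s"],2),"shift",(A.inv().apply(np.array(pos)-s["tcp_pos"])*1e3).round(1),"rot",(A.inv()*R.from_matrix(Rt)).as_rotvec().round(4),"tcp",s["tcp_pos"].round(4),"F",s["contact_force"].round(1),"w",s["gripper_width"].round(4),"gf",round(s["gripper_force"],1))
E
python3 - <<'E'
from plant import r
from h import *
print("boss",BOSS)
n="side";z=np.load(n+"0.npz");p,d=z["p"],z["d"];c=r.get_calibration(n);W=cloud(d,c);lum=p.max(-1)
for nm,O,S in(("nest",NEST,SN),("boss",BOSS,SR)):
    Q=(W-O)@S; a=(np.abs(Q[...,:2])<.05 if nm=="nest" else np.abs(Q[...,:2])<.03).all(-1)&(d>0)
    if nm=="boss":
        b=a&(np.abs(Q[...,2])<.003); q=Q[b]; print("boss in side",b.sum(),q.min(0),q.max(0),np.median(q,0))
    else:
        b=(d>0)&(np.abs(Q[...,0])<.1)&(np.abs(Q[...,1])<.1)&(np.abs(Q[...,2])<.005)&(lum>140); q=Q[b]; print("deck in side",b.sum(),np.median(q,0))
        b=(d>0)&(np.abs(Q[...,0])<.07)&(np.abs(Q[...,1])<.05)&(Q[...,2]>.016)&(Q[...,2]<.02); q=Q[b];print("guides",q.min(0),q.max(0))
delta(r,[.38,.3,.32],SR@F)
delta(r,BOSS+SR@[0,0,.1],SR@F)
E
```

```text
boss [0.54398275 0.01493824 0.09379076]
deck in side 1581 [ 0.02808789 -0.06129576 -0.00072011]
guides [-0.064552   -0.04781693  0.01604705] [0.06387563 0.04391622 0.01980848]
boss in side 316 [-0.02082309 -0.02001512 -0.00297793] [0.02037041 0.01535421 0.00215211] [ 0.00033435 -0.00409851 -0.00076824]Traceback (most recent call last):
  File "<stdin>", line 12, in <module>
  File "h.py", line 19, in delta
    print("t",round(s["time_s"],2),"shift",(A.inv().apply(np.array(pos)-s["tcp_pos"])*1e3).round(1),"rot",(A.inv()*R.from_matrix(Rt)).as_rotvec().round(4),"tcp",s["tcp_pos"].round(4),"F",s["contact_force"].round(1),"w",s["gripper_width"].round(4),"gf",round(s["gripper_force"],1))
                                                                                                                                                                                                                           ^^^^^^^^^^^^^^^^^^^^^^^^
AttributeError: 'float' object has no attribute 'round'
```

```bash
sed -i 's/s\["gripper_width"\].round(4)/round(float(s["gripper_width"]),4)/' h.py; echo 'NEST=NEST+SN@[0,-.001,0]; BOSS=BOSS+SR@[0,-.001,0]' >> h.py
python3 - <<'E'
from plant import r
from h import *
delta(r,[.38,.3,.32],SR@F)
delta(r,BOSS+SR@[0,0,.1],SR@F)
E
```

```text
t 0.1 shift [222.2 244.5 -93.9] rot [ 0.1456  0.6882 -0.3955] tcp [0.2786 0.6143 0.2257] F [-0.3 -0.3 -1.1] w 0.0876 gf 0.0
t 0.1 shift [430.8 462.8  56.1] rot [ 0.1456  0.6882 -0.3955] tcp [0.2786 0.6143 0.2257] F [-0.3 -0.3 -1.1] w 0.0876 gf 0.0
```

Request:
carry_out(deltas=[[0.68,[40,45,-30],[0.02,0.1,-0.055]],[0.68,[80,90,-50],[0.045,0.2,-0.115]],[0.68,[120,132,-70],[0.065,0.3,-0.172]],[0.68,[150,165,-85],[0.085,0.4,-0.23]],[0.68,[190,205,-94],[0.105,0.5,-0.287]],[0.68,[222,245,-94],[0.125,0.6,-0.345]],[0.68,[260,285,-80],[0.146,0.688,-0.395]],[0.68,[295,320,-60],[0.146,0.688,-0.395]],[0.68,[330,355,-30],[0.146,0.688,-0.395]],[0.68,[365,390,0],[0.146,0.688,-0.395]],[0.68,[400,425,30],[0.146,0.688,-0.395]],[0.68,[430,462,55],[0.146,0.688,-0.395]]])

```text
time_s: 1.3
tcp_pos: [0.4755, 0.1233, 0.2952]
eef_rot: [179.8, -37.6, -0.9]
contact_force: [0.7, 1.0, -0.4]
gripper_width: 0.0597
gripper_force: 0.0
```

Request:
carry_out(deltas=[[0.68,[0,0,0],[0,0,0]],[0.68,[0,0,0],[0,0,0]],[0.68,[0,0,0],[0,0,0]],[0.68,[0,0,0],[0,0,0]]])

```text
time_s: 1.7
tcp_pos: [0.4747, 0.1259, 0.2944]
eef_rot: [179.7, -37.5, -0.7]
contact_force: [0.6, 0.6, -0.6]
gripper_width: 0.0594
gripper_force: 0.0
```

Run:
```python
from plant import r
from h import *
delta(r,BOSS+SR@[0,0,-.0125],SR@F)
p,d=r.capture("wrist"); cv2.imwrite("pics/w1.png",p[:,:,::-1]); np.savez("w1.npz",p=p,d=d); print(r.get_calibration("wrist"))
```

```text
t 1.7 shift [-65.5 110.  215.2] rot [0.0047 0.0439 0.0008] tcp [0.4747 0.1259 0.2944] F [ 0.6  0.6 -0.6] w 0.0594 gf 0.0
{'fov_y': 65.70646984690485, 'cx': 326.27032910679225, 'cy': 245.2141681558229, 'view': array([[-0.01503649, -0.99987592,  0.00469578,  0.13224203],
       [-0.92341416,  0.01208504, -0.38361471,  0.57586629],
       [ 0.38351036, -0.01010437, -0.9234813 ,  0.26101486],
       [ 0.        ,  0.        ,  0.        ,  1.        ]])}
```

Request:
carry_out(deltas=[[0.68,[-30,40,35],[0,0.04,0]],[0.68,[-65,80,70],[0,0.044,0]],[0.68,[-65,110,103],[0.005,0.044,0]],[0.68,[-65,110,103],[0.005,0.044,0]],[0.68,[-65,110,103],[0.005,0.044,0]],[0.68,[-65,110,103],[0.005,0.044,0]],[0.68,[-65,110,103],[0.005,0.044,0]]])

```text
time_s: 2.45
tcp_pos: [0.5219, 0.005, 0.2638]
eef_rot: [-179.0, -36.1, -0.7]
contact_force: [0.2, -0.2, -0.6]
gripper_width: 0.0598
gripper_force: 0.0
```

Run:
```python
from plant import r
from h import *
delta(r,BOSS+SR@[0,0,-.0125],SR@F)
c=r.get_calibration("wrist");p,d=r.capture("wrist"); cv2.imwrite("pics/w2.png",p[:,:,::-1]); np.savez("w2.npz",p=p,d=d,V=c["view"])
```

```text
t 2.45 shift [-81.6  -6.4 162.9] rot [-0.0176  0.0683 -0.0001] tcp [0.5219 0.005  0.2638] F [ 0.2 -0.2 -0.6] w 0.0598 gf 0.0
```

View pics/w2.png

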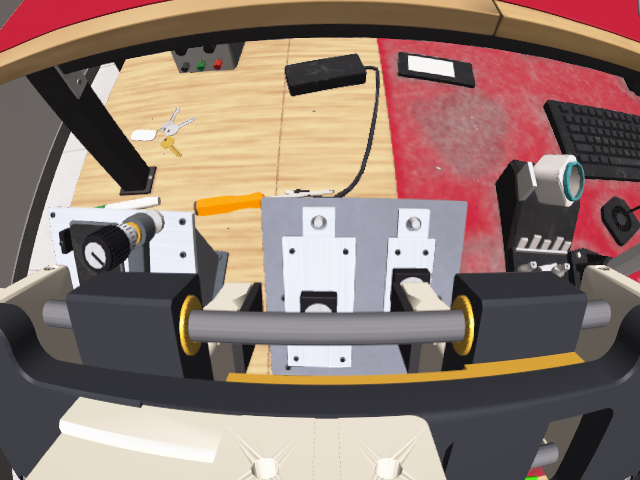

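The wrist view shows the rack squarely, with the large boss at (318,300) between the fingers and the small pad to the right. The pitch hasn't reached its target, so I'll check the joints.

Run:
```python
from plant import r
s=r.get_state();print(s["joints"].round(1),s["qd"].round(2),s["joint_torque"].round(1))
```

```text
[ 26.7 -16.3 -58.2  45.9 -20.8  23.4] [ 1.35 -0.53 -0.09  1.47 -1.57 -2.82] [ 0.3 -6.1 29.3  5.   1.  -0.2]
```

Request:
carry_out(deltas=[[0.68,[-40,0,0],[0,0,0]],[0.68,[-80,0,0],[0,0,0]],[0.68,[-80,0,0],[0,0,0]],[0.68,[-80,0,0],[0,0,0]],[0.68,[-80,0,0],[0,0,0]]])

```text
time_s: 3.0
tcp_pos: [0.4758, -0.0025, 0.2529]
eef_rot: [-178.0, -33.1, -0.6]
contact_force: [-1.5, -0.3, -0.1]
gripper_width: 0.0595
gripper_force: 0.0
```

Run:
```python
from plant import r
from h import *
s=r.get_state();print(s["joints"].round(1),s["qd"].round(2))
delta(r,BOSS+SR@[0,0,-.0125],SR@F)
```

```text
[ 32.6 -21.2 -58.2  35.3 -27.9  29.5] [-0.63  0.65 -0.04 -0.16 -0.04  0.19]
t 3.0 shift [-28.6 -10.7 183.3] rot [-0.0365  0.1196 -0.0003] tcp [ 0.4758 -0.0025  0.2529] F [-1.5 -0.3 -0.1] w 0.0595 gf 0.0
```

```bash
cat > kin.py <<'E'
import numpy as np
from scipy.spatial.transform import Rotation as R
from scipy.optimize import least_squares
# tcp, rpy, joints
D=[([.279,.615,.227],[180,0,-24.402],[82.111,20.546,.682,0,-70.136,-16.507]),
   ([.5219,.005,.2638],[-179,-36.1,-.7],[26.7,-16.3,-58.2,45.9,-20.8,23.4]),
   ([.4758,-.0025,.2529],[-178,-33.1,-.6],[32.6,-21.2,-58.2,35.3,-27.9,29.5])]
def fk(q,p,s4=1,s6=1):
    d1,a1,off,L2,a3,L4,L6=p; q=np.radians(q)
    A=R.from_euler('z',q[0]); x=A.apply([a1,off,d1])
    B=A*R.from_euler('y',q[1]); x=x+B.apply([0,0,L2])
    C=B*R.from_euler('y',-q[2]); x=x+C.apply([L4,0,a3])   # forearm along +x
    E=C*R.from_euler('x',s4*q[3])*R.from_euler('y',-q[4])*R.from_euler('x',s6*q[5])
    x=x+E.apply([L6,0,0]); return x,E
if __name__=="__main__":
    T0=fk(D[0][2],np.zeros(7))
    for s4 in(1,-1):
      for s6 in(1,-1):
        M=[fk(d[2],np.zeros(7),s4,s6)[1].inv()*R.from_euler('xyz',d[1],degrees=True) for d in D]
        print(s4,s6,[np.degrees((M[0].inv()*m).magnitude()).round(2) for m in M])
        f=lambda p:np.concatenate([fk(d[2],p,s4,s6)[0]-d[0] for d in D])
        o=least_squares(f,[.36,0,-.1,.4,0,.4,.25]); print("  ",o.x.round(4),np.abs(o.fun).max())
E
python3 kin.py
```

```text
1 1 [np.float64(0.0), np.float64(168.18), np.float64(157.01)]
   [-0.8463  0.7688 -0.1912  0.4244  0.3529 -0.4149 -0.2035] 0.011617505262172211
1 -1 [np.float64(0.0), np.float64(91.82), np.float64(70.6)]
   [-0.8463  0.7688 -0.1912  0.4244  0.3529 -0.4149 -0.2035] 0.01161750596122189
-1 1 [np.float64(0.0), np.float64(79.82), np.float64(92.04)]
   [-0.2521  0.4501 -0.1913  0.5519  0.1574 -0.053   0.203 ] 0.011573377190656018
-1 -1 [np.float64(0.0), np.float64(0.04), np.float64(0.06)]
   [-0.2521  0.4501 -0.1913  0.5519  0.1574 -0.053   0.203 ] 0.011573377412409394
```

Request:
carry_out(deltas=[[0.68,[0,-10,40],[-0.036,0.05,0]],[0.68,[0,-10,80],[-0.036,0.08,0]],[0.68,[0,-10,110],[-0.036,0.12,0]],[0.68,[0,-10,110],[-0.036,0.12,0]],[0.68,[0,-10,110],[-0.036,0.12,0]],[0.68,[0,-10,110],[-0.036,0.12,0]]])

```text
time_s: 3.6
tcp_pos: [0.5638, -0.0051, 0.2383]
eef_rot: [-178.8, -35.5, -0.8]
contact_force: [-0.2, 0.5, 0.5]
gripper_width: 0.0597
gripper_force: 0.0
```

Run:
```python
from plant import r
from h import *
s=r.get_state();print(s["joints"].round(2).tolist(),s["qd"].round(2),s["tcp_pos"].round(4).tolist(),s["eef_rot"].round(2).tolist())
delta(r,BOSS+SR@[0,0,-.0125],SR@F)
```

```text
[17.12, -9.26, -58.21, 54.81, -11.26, 21.01] [-0.52 -0.58 -0.26  2.48  0.63 -1.59] [0.5638, -0.0051, 0.2383] [-178.83, -35.54, -0.82]
t 3.6 shift [-99.4 -16.3 118.8] rot [-0.0196  0.0778 -0.0019] tcp [ 0.5638 -0.0051  0.2383] F [-0.2  0.5  0.5] w 0.0597 gf 0.0
```

```bash
cat > kin.py <<'E'
import numpy as np
from scipy.spatial.transform import Rotation as R
from scipy.optimize import least_squares
D=[([.279,.615,.227],[180,0,-24.402],[82.111,20.546,.682,0,-70.136,-16.507]),
   ([.5219,.005,.2638],[-179,-36.1,-.7],[26.7,-16.3,-58.2,45.9,-20.8,23.4]),
   ([.4758,-.0025,.2529],[-178,-33.1,-.6],[32.6,-21.2,-58.2,35.3,-27.9,29.5]),
   ([.5638,-.0051,.2383],[-178.83,-35.54,-.82],[17.12,-9.26,-58.21,54.81,-11.26,21.01])]
def fk(q,p):
    d1,a1,off,L2,a3,L4,L6,w=p; q=np.radians(q)
    A=R.from_euler('z',q[0]); x=A.apply([a1,off,d1])
    B=A*R.from_euler('y',q[1]); x=x+B.apply([0,0,L2])
    C=B*R.from_euler('y',-q[2]); x=x+C.apply([L4,0,a3])
    E=C*R.from_euler('x',-q[3]); x=x+E.apply([0,w,0])
    E=E*R.from_euler('y',-q[4]); E=E*R.from_euler('x',-q[5])
    return x+E.apply([L6,0,0]),E
def fit(mask,x0):
    m=np.array(mask,bool);x0=np.array(x0)
    def full(v): y=x0.copy();y[m]=v;return y
    o=least_squares(lambda v:np.concatenate([fk(d[2],full(v))[0]-d[0] for d in D]),x0[m]); return full(o.x),np.abs(o.fun).max()
if __name__=="__main__":
    for mask in([1,0,1,1,0,1,1,1],[1,0,0,1,0,1,1,1],[1,1,1,1,0,1,1,1],[1,1,1,1,1,1,1,1]):
        x,e=fit(mask,[.3,0,0,.4,0,.4,.25,0]);print(x.round(4),round(e,5))
E
python3 kin.py
```

```text
[ 1.988e-01  0.000e+00 -2.000e-04  6.014e-01  0.000e+00  4.640e-01
  3.773e-01 -1.918e-01] 0.00033
[ 0.1985  0.      0.      0.6014  0.      0.464   0.3771 -0.192 ] 0.00038
[ 1.986e-01  3.000e-04 -3.000e-04  6.013e-01  0.000e+00  4.638e-01
  3.772e-01 -1.917e-01] 0.00033
[ 1.972e-01  7.000e-04 -5.000e-04  6.014e-01  7.000e-04  4.630e-01
  3.768e-01 -1.914e-01] 0.00034
```

```bash
cat >> kin.py <<'E'
P=np.array([.1985,0,0,.6014,0,.464,.3771,-.192])
LO=np.array([-176.03,-82.01,-58.28,-173.87,-174.79,-173.66]);HI=np.array([176.03,121.73,71.71,95.51,-.11,173.66])
M0=fk(D[0][2],P)[1].inv()*R.from_euler('xyz',D[0][1],degrees=True)
def ik(pos,Rt,n=40,seed=0,q0=None,margin=0.5):
    Rt=R.from_matrix(Rt); g=np.random.default_rng(seed); S=[]
    def f(q):
        x,E=fk(q,P); return np.r_[(x-pos)*3,((E*M0).inv()*Rt).as_rotvec()]
    for k in range(n):
        s=q0 if(q0 is not None and k==0) else g.uniform(LO+1,HI-1)
        o=least_squares(f,np.clip(s,LO+margin+.1,HI-margin-.1),bounds=(LO+margin,HI-margin),xtol=1e-10,ftol=1e-12,gtol=1e-12)
        if np.abs(o.fun).max()<1e-4 and not any(np.abs(o.x-t).max()<2 for t in S): S.append(o.x)
        if q0 is not None and S: break
    return S
E
python3 - <<'E'
from kin import *
from h import *
Z=np.diag([-1,-1,1.])
for nm,O,S,zs in(("rack",BOSS,SR,(-.0125,.01,.03,.06,.1)),("nest",NEST,SN,(.02,.05,.1))):
    for z in zs:
        for fl in(0,1):
            Rt=S@F@(Z if fl else np.eye(3))
            print(nm,z,"flip",fl,[q.round(0).astype(int).tolist() for q in ik(O+S@[0,0,z],Rt,25)])
E
```

```text
rack -0.0125 flip 0 []
rack -0.0125 flip 1 []
rack 0.01 flip 0 []
rack 0.01 flip 1 []
rack 0.03 flip 0 []
rack 0.03 flip 1 []
rack 0.06 flip 0 []
rack 0.06 flip 1 []
rack 0.1 flip 0 []
rack 0.1 flip 1 []
nest 0.02 flip 0 []
nest 0.02 flip 1 []
nest 0.05 flip 0 []
nest 0.05 flip 1 []
nest 0.1 flip 0 []
nest 0.1 flip 1 []
```

Run:
```python
from kin import *
from h import *
print(len(ik(np.array(D[0][0]),R.from_euler('xyz',D[0][1],degrees=True).as_matrix(),25)))
for nm,O,S,z in(("rack",BOSS,SR,-.0125),("rack",BOSS,SR,.03),("nest",NEST,SN,.02),("nest",NEST,SN,.05)):
    for yaw in(0,180,90,-90):
        for t in (0,10,20,30):
            # tilt tool back toward vertical by t deg about slope y
            Rt=S@R.from_euler('y',t,degrees=True).as_matrix()@F@R.from_euler('z',yaw,degrees=True).as_matrix()
            s=ik(O+S@[0,0,z],Rt,12)
            if s: print(nm,z,"yaw",yaw,"tilt",t,[q.round(0).astype(int).tolist() for q in s])
```

```text
1
rack -0.0125 yaw 0 tilt 20 [[21, 7, -56, 44, -11, 26]]
rack -0.0125 yaw 0 tilt 30 [[25, 12, -37, 8, -32, 58]]
rack -0.0125 yaw 180 tilt 20 [[21, 7, -56, 44, -11, -154]]
rack -0.0125 yaw 180 tilt 30 [[25, 12, -37, 8, -32, -122]]
rack -0.0125 yaw 90 tilt 20 [[21, 7, -56, 44, -11, -64]]
rack -0.0125 yaw 90 tilt 30 [[25, 12, -37, 8, -32, -32]]
rack -0.0125 yaw -90 tilt 20 [[21, 7, -56, 44, -11, 116]]
rack -0.0125 yaw -90 tilt 30 [[25, 12, -37, 8, -32, 148]]
rack 0.03 yaw 0 tilt 20 [[27, 2, -54, 29, -19, 35]]
rack 0.03 yaw 0 tilt 30 [[26, 7, -38, 8, -37, 57]]
rack 0.03 yaw 180 tilt 20 [[27, 2, -54, 29, -19, -145]]
rack 0.03 yaw 180 tilt 30 [[26, 7, -38, 8, -37, -123]]
rack 0.03 yaw 90 tilt 20 [[27, 2, -54, 29, -19, -55]]
rack 0.03 yaw 90 tilt 30 [[26, 7, -38, 8, -37, -33]]
rack 0.03 yaw -90 tilt 20 [[27, 2, -54, 29, -19, 125]]
rack 0.03 yaw -90 tilt 30 [[26, 7, -38, 8, -37, 147]]
nest 0.02 yaw 0 tilt 20 [[48, 14, -46, 43, -23, -1]]
nest 0.02 yaw 0 tilt 30 [[47, 18, -29, 13, -38, 28]]
nest 0.02 yaw 180 tilt 30 [[47, 18, -29, 13, -38, -152]]
nest 0.02 yaw 90 tilt 20 [[48, 14, -46, 43, -23, -91]]
nest 0.02 yaw 90 tilt 30 [[47, 18, -29, 13, -38, -62]]
nest 0.02 yaw -90 tilt 20 [[48, 14, -46, 43, -23, 89]]
nest 0.02 yaw -90 tilt 30 [[47, 18, -29, 13, -38, 118]]
nest 0.05 yaw 0 tilt 20 [[51, 11, -45, 38, -27, 1]]
nest 0.05 yaw 0 tilt 30 [[49, 15, -30, 12, -40, 27]]
nest 0.05 yaw 180 tilt 30 [[49, 15, -30, 12, -40, -153]]
nest 0.05 yaw 90 tilt 20 [[51, 11, -45, 38, -27, -89]]
nest 0.05 yaw 90 tilt 30 [[49, 15, -30, 12, -40, -63]]
nest 0.05 yaw -90 tilt 20 [[51, 11, -45, 38, -27, 91]]
nest 0.05 yaw -90 tilt 30 [[49, 15, -30, 12, -40, 117]]
```

```bash
cat >> h.py <<'E'
def Rtool(S,t,yaw=0): return S@R.from_euler('z',yaw).as_matrix()@R.from_euler('y',t,degrees=True).as_matrix()@F
E
python3 - <<'E'
from kin import *
from h import *
def mint(O,S,off,q0):
    out=[]
    for t in (13,14,15,16,17,18,20,22,24,26,30,35,40):
        s=ik(O+S@off,Rtool(S,t),3,q0=q0,margin=.8)
        if s: out.append((t,s[0].round(0).astype(int).tolist()))
    return [o[0] for o in out], out[0] if out else None
for off in([0,0,-.0105],[0,0,.02],[0,0,.045],[.03,0,.05],[.06,0,.05]): print("rack",off,*mint(BOSS,SR,off,[25,5,-50,30,-20,35]))
for off in([-.0,0,.021],[0,0,.03],[0,0,.06],[0,0,.1],[-.04,0,.1],[-.04,-.1,.1],[-.04,-.245,.1],[0,-.245,.1],[0,0,.16],[0,-.1,.16],[0,-.245,.16]): print("nest",off,*mint(NEST,SN,off,[48,14,-45,38,-23,0]))
E
```

```text
rack [0, 0, -0.0105] [20, 22, 24, 26, 30, 35, 40] (20, [22, 7, -56, 43, -11, 27])
rack [0, 0, 0.02] [20, 22, 24, 26, 30, 35, 40] (20, [26, 3, -54, 32, -17, 34])
rack [0, 0, 0.045] [18, 20, 22, 24, 26, 30, 35, 40] (18, [27, -1, -57, 36, -18, 30])
rack [0.03, 0, 0.05] [15, 16, 17, 18, 20, 22, 24, 26, 30, 35, 40] (15, [25, -2, -57, 41, -16, 26])
rack [0.06, 0, 0.05] [13, 14, 15, 16, 17, 18, 20, 22, 24, 26, 30, 35, 40] (13, [24, -2, -55, 43, -16, 26])
nest [-0.0, 0, 0.021] [13, 14, 15, 16, 17, 18, 20, 22, 24, 26, 30, 35, 40] (13, [36, 12, -56, 87, -17, -35])
nest [0, 0, 0.03] [13, 14, 15, 16, 17, 18, 20, 22, 24, 26, 30, 35, 40] (13, [38, 11, -56, 82, -18, -32])
nest [0, 0, 0.06] [13, 14, 15, 16, 17, 18, 20, 22, 24, 26, 30, 35, 40] (13, [46, 8, -55, 68, -22, -24])
nest [0, 0, 0.1] [13, 14, 15, 16, 17, 18, 20, 22, 24, 26, 30, 35, 40] (13, [54, 4, -53, 55, -28, -17])
nest [-0.04, 0, 0.1] [14, 15, 16, 17, 18, 20, 22, 24, 26, 30, 35, 40] (14, [55, 5, -57, 59, -26, -23])
nest [-0.04, -0.1, 0.1] [20, 22, 24, 26, 30, 35, 40] (20, [50, 0, -56, 38, -27, 2])
nest [-0.04, -0.245, 0.1] [22, 24, 26, 30, 35, 40] (22, [35, -5, -57, 26, -27, 28])
nest [0, -0.245, 0.1] [18, 20, 22, 24, 26, 30, 35, 40] (18, [32, -6, -57, 33, -25, 25])
nest [0, 0, 0.16] [13, 14, 15, 16, 17, 18, 20, 22, 24, 26, 30, 35, 40] (13, [63, -1, -50, 43, -38, -11])
nest [0, -0.1, 0.16] [13, 14, 15, 16, 17, 18, 20, 22, 24, 26, 30, 35, 40] (13, [56, -9, -57, 43, -36, -4])
nest [0, -0.245, 0.16] [16, 17, 18, 20, 22, 24, 26, 30, 35, 40] (16, [40, -15, -57, 30, -35, 22])
```

Run:
```python
from plant import r
from h import *
from kin import ik
for off in([-.005,0,.045],[-.005,0,-.0095]):
    print([q.round(0) for q in ik(BOSS+SR@off,Rtool(SR,23),3,q0=[25,5,-50,30,-20,35])])
    delta(r,BOSS+SR@off,Rtool(SR,23))
```

```text
[array([ 29.,   1., -49.,  19., -27.,  44.])]
t 3.6 shift [-108.8  -17.4   61.8] rot [-0.0196 -0.3236  0.0021] tcp [ 0.5638 -0.0051  0.2383] F [-0.2  0.5  0.5] w 0.0597 gf 0.0
[array([ 26.,   8., -50.,  24., -19.,  42.])]
t 3.6 shift [-104.6  -16.4  116.2] rot [-0.0196 -0.3236  0.0021] tcp [ 0.5638 -0.0051  0.2383] F [-0.2  0.5  0.5] w 0.0597 gf 0.0
```

Request:
carry_out(deltas=[[0.68,[-20,-5,0],[-0.005,-0.08,0]],[0.68,[-50,-10,0],[-0.01,-0.16,0]],[0.68,[-80,-17,20],[-0.015,-0.24,0]],[0.68,[-108,-17,40],[-0.02,-0.323,0]],[0.68,[-108,-17,50],[-0.02,-0.323,0]],[0.68,[-108,-17,50],[-0.02,-0.323,0]],[0.68,[-108,-17,50],[-0.02,-0.323,0]],[0.68,[-108,-17,50],[-0.02,-0.323,0]]])

```text
time_s: 4.4
tcp_pos: [0.505, 0.0137, 0.1367]
eef_rot: [180.0, -17.2, -0.6]
contact_force: [-0.1, -0.4, -0.6]
gripper_width: 0.0594
gripper_force: 0.0
```

Run:
```python
from plant import r
from h import *
print(r.get_state()["joints"].round(1))
delta(r,BOSS+SR@[-.005,0,.045],Rtool(SR,23))
```

```text
[ 29.8  -0.7 -48.5  18.3 -28.5  44.6]
t 4.4 shift [ 2.4 -0.8 12.9] rot [-0.0002 -0.0038  0.0022] tcp [0.505  0.0137 0.1367] F [-0.1 -0.4 -0.6] w 0.0594 gf 0.0
```

Request:
carry_out(deltas=[[0.68,[9,-0.8,28],[0,-0.004,0.002]],[0.68,[15,-0.8,43],[0,-0.004,0.002]],[0.68,[20,-0.8,53],[0,-0.004,0.002]],[0.68,[20,-0.8,53],[0,-0.004,0.002]],[0.68,[20,-0.8,53],[0,-0.004,0.002]]])

```text
time_s: 4.9
tcp_pos: [0.5395, 0.0141, 0.0914]
eef_rot: [180.0, -16.9, -0.7]
contact_force: [-0.3, -0.6, -0.2]
gripper_width: 0.0596
gripper_force: 0.0
```

Run:
```python
from plant import r
from h import *
delta(r,BOSS+SR@[-.005,0,-.0095],Rtool(SR,23))
p,d=r.capture("scene"); cv2.imwrite("pics/s2.png",cv2.resize(p[150:310,260:480,::-1],None,fx=3,fy=3))
p,d=r.capture("side"); cv2.imwrite("pics/s2b.png",cv2.resize(p[200:400,230:430,::-1],None,fx=3,fy=3))
```

```text
t 4.9 shift [4.1 0.1 9.7] rot [ 0.0003  0.0019 -0.    ] tcp [0.5395 0.0141 0.0914] F [-0.3 -0.6 -0.2] w 0.0596 gf 0.0
```

View pics/s2b.png

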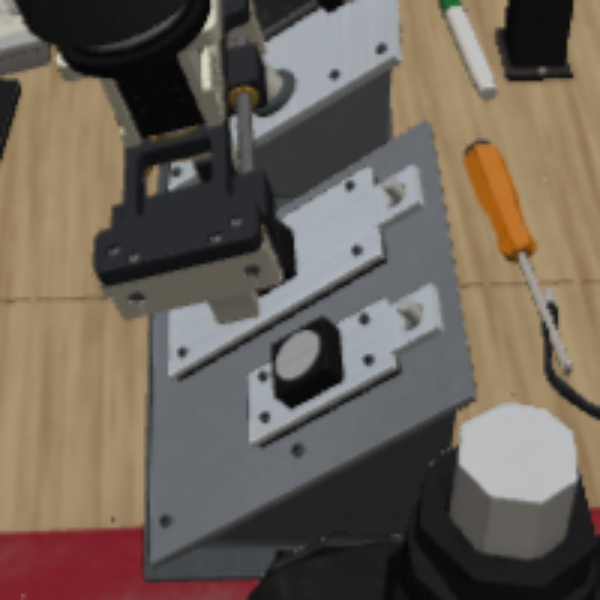

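The fingers straddle the large boss (finger near 235,300), clear of the small boss at (308,360). I'll descend and close.

Request:
carry_out(deltas=[[0.68,[2,0,5],[0,0,0]],[0.68,[4,0,9.7],[0,0,0]],[0.68,[4,0,9.7],[0,0,0]],[0.3,[4,0,9.7],[0,0,0]],[0.3,[4,0,9.7],[0,0,0]],[0.3,[4,0,9.7],[0,0,0]],[0.3,[4,0,9.7],[0,0,0]],[0.3,[4,0,9.7],[0,0,0]],[0.3,[4,0,9.7],[0,0,0]]], squeeze=40)

```text
time_s: 5.9
tcp_pos: [0.5463, 0.0145, 0.0828]
eef_rot: [180.0, -16.9, -0.7]
contact_force: [-1.1, -0.4, 0.4]
gripper_width: 0.0335
gripper_force: 40.0
```

Run:
```python
from plant import r
from h import *
delta(r,BOSS+SR@[-.005,0,-.0095],Rtool(SR,23))
delta(r,BOSS+SR@[-.005,0,.025],Rtool(SR,23))
delta(r,BOSS+SR@[-.005,0,.05],Rtool(SR,23))
```

```text
t 5.9 shift [ 0.1  0.5 -0.4] rot [-0.      0.0022  0.0006] tcp [0.5463 0.0145 0.0828] F [-1.1 -0.4  0.4] w 0.0335 gf 40.0
t 5.9 shift [-13.4   0.5 -32.2] rot [-0.      0.0022  0.0006] tcp [0.5463 0.0145 0.0828] F [-1.1 -0.4  0.4] w 0.0335 gf 40.0
t 5.9 shift [-23.2   0.5 -55.2] rot [-0.      0.0022  0.0006] tcp [0.5463 0.0145 0.0828] F [-1.1 -0.4  0.4] w 0.0335 gf 40.0
```

Request:
carry_out(deltas=[[0.3,[-4,0,-9],[0,0,0]],[0.3,[-8,0,-18],[0,0,0]],[0.3,[-12,0,-27],[0,0,0]],[0.3,[-16,0,-37],[0,0,0]],[0.3,[-20,0,-47],[0,0,0]],[0.3,[-24,0,-56],[0,0,0]],[0.3,[-24,0,-56],[0,0,0]],[0.3,[-24,0,-56],[0,0,0]]], squeeze=50)

```text
time_s: 6.7
tcp_pos: [0.5071, 0.0151, 0.1298]
eef_rot: [-180.0, -16.9, -0.7]
contact_force: [-0.0, -0.7, -1.7]
gripper_width: 0.0334
gripper_force: 50.0
```

Run:
```python
from plant import r
from h import *
from kin import ik
print(r.get_state()["joints"].round(1)); q=r.get_state()["joints"]
# tip height over sole 14.5mm -> nest frame tip height; waypoints with tilt 24 in nest frame
for off,t in(([.0,-.245,.17],24),([0,-.12,.165],24),([-.005,0,.165],24),([-.005,0,.06],23),([-.005,0,.03],23)):
    s=ik(NEST+SN@off,Rtool(SN,t),3,q0=q); print(off,[x.round(0) for x in s]); q=s[0] if s else q
    delta(r,NEST+SN@off,Rtool(SN,t))
```

```text
[ 29.6   0.2 -48.6  18.4 -27.7  44.4]
[0.0, -0.245, 0.17] [array([ 38., -12., -46.,  15., -45.,  38.])]
t 6.7 shift [-35.5  -7.  -90.7] rot [-0.0205 -0.0161  0.0679] tcp [0.5071 0.0151 0.1298] F [-0.  -0.7 -1.7] w 0.0334 gf 50.0
[0, -0.12, 0.165] [array([ 51.,  -6., -43.,  19., -45.,  21.])]
t 6.7 shift [ -25.1 -131.4  -83.4] rot [-0.0205 -0.0161  0.0679] tcp [0.5071 0.0151 0.1298] F [-0.  -0.7 -1.7] w 0.0334 gf 50.0
[-0.005, 0, 0.165] [array([ 60.,   1., -37.,  20., -46.,  11.])]
t 6.7 shift [ -21.6 -251.4  -78.9] rot [-0.0205 -0.0161  0.0679] tcp [0.5071 0.0151 0.1298] F [-0.  -0.7 -1.7] w 0.0334 gf 50.0
[-0.005, 0, 0.06] [array([ 52.,  11., -41.,  28., -32.,  10.])]
t 6.7 shift [  19.4 -246.6   17.6] rot [-0.0211  0.0014  0.0677] tcp [0.5071 0.0151 0.1298] F [-0.  -0.7 -1.7] w 0.0334 gf 50.0
[-0.005, 0, 0.03] [array([ 50.,  14., -41.,  30., -28.,   9.])]
t 6.7 shift [  31.1 -245.2   45.2] rot [-0.0211  0.0014  0.0677] tcp [0.5071 0.0151 0.1298] F [-0.  -0.7 -1.7] w 0.0334 gf 50.0
```

Request:
carry_out(deltas=[[0.3,[-8,0,-20],[0,0,0.01]],[0.3,[-17,-2,-45],[-0.005,-0.005,0.02]],[0.3,[-26,-4,-70],[-0.01,-0.01,0.035]],[0.3,[-35,-7,-92],[-0.02,-0.016,0.05]],[0.3,[-34,-30,-92],[-0.02,-0.016,0.068]],[0.3,[-32,-60,-92],[-0.02,-0.016,0.068]],[0.3,[-29,-95,-90],[-0.02,-0.016,0.068]],[0.3,[-26,-131,-89],[-0.02,-0.016,0.068]],[0.3,[-25,-170,-87],[-0.02,-0.016,0.068]],[0.3,[-24,-210,-86],[-0.02,-0.016,0.068]],[0.3,[-23,-251,-84],[-0.02,-0.016,0.068]],[0.3,[-22,-251,-80],[-0.02,-0.016,0.068]]])

```text
time_s: 7.9
tcp_pos: [0.4668, 0.2714, 0.1992]
eef_rot: [-180.0, -16.0, -4.6]
contact_force: [-0.4, -0.9, -2.4]
gripper_width: 0.0332
gripper_force: 50.0
```

Request:
carry_out(deltas=[[0.3,[0,0,0],[0,0,0]],[0.3,[0,0,0],[0,0,0]]])

```text
time_s: 8.1
tcp_pos: [0.4656, 0.2656, 0.1987]
eef_rot: [179.9, -15.9, -4.8]
contact_force: [-0.3, -0.5, -0.8]
gripper_width: 0.0332
gripper_force: 50.0
```

Run:
```python
from plant import r
from h import *
print(r.get_state()["joints"].round(1))
delta(r,NEST+SN@[-.005,0,.060],Rtool(SN,23))
for n in("scene","side"):
    p,d=r.capture(n); cv2.imwrite(f"pics/{n}3.png",p[:,:,::-1]); np.savez(n+"3.npz",p=p,d=d)
    # points of pad plate: expected plane height = tip-5.5 +-; look at bright points
    c=r.get_calibration(n);W=cloud(d,c);s=r.get_state();Q=(W-s["tcp_pos"])@SN
    m=(d>0)&(np.abs(Q[...,0])<.11)&(np.abs(Q[...,1])<.036)&(np.abs(Q[...,2]+.007)<.012)&(p.min(-1)>120)
    if m.sum()>50:
        q=Q[m];mm,nn,sd,N=plane(q);print(n,N,"plate mean",mm.round(4),"n",nn.round(4),sd.round(4),"min",q.min(0).round(4),"max",q.max(0).round(4))
```

```text
[ 60.5   1.4 -37.3  20.1 -46.5  11.4]
t 8.1 shift [43.7 -1.7 95.6] rot [ 0.002   0.0193 -0.0004] tcp [0.4656 0.2656 0.1987] F [-0.3 -0.5 -0.8] w 0.0332 gf 50.0
scene 2476 plate mean [-0.0313  0.0035 -0.0051] n [0.0193 0.01   0.9998] 0.0005 min [-0.0665 -0.0341 -0.0121] max [0.0539 0.033  0.0048]
side 762 plate mean [ 0.0191 -0.0084 -0.0064] n [0.0181 0.004  0.9998] 0.0004 min [-0.0666 -0.0359 -0.0116] max [ 0.1019  0.0322 -0.0033]
```

View pics/scene3.png

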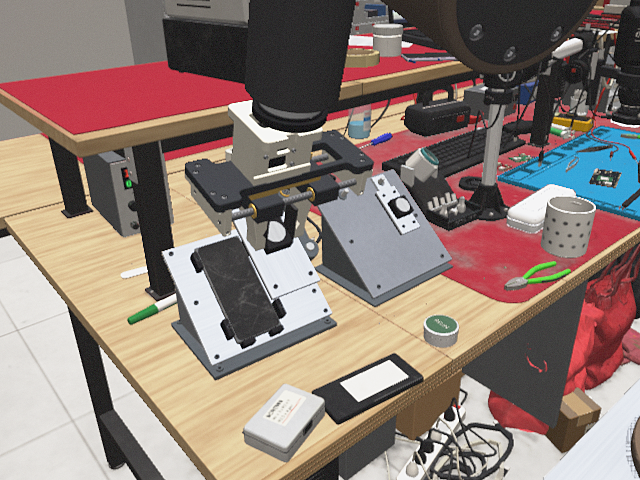

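The scene view shows the pad held level with the deck, just above the nest, and the small pad still on its peg at (400,207). Plate sits 5.7 mm below the tip and is parallel, so I'll descend.

Request:
carry_out(deltas=[[0.3,[12,-1,25],[0,0.01,0]],[0.3,[23,-1.7,50],[0,0.019,0]],[0.3,[34,-1.7,75],[0.002,0.019,0]],[0.3,[44,-1.7,95],[0.002,0.019,0]],[0.3,[44,-1.7,95],[0.002,0.019,0]],[0.3,[44,-1.7,95],[0.002,0.019,0]],[0.3,[44,-1.7,95],[0.002,0.019,0]]])

```text
time_s: 8.9
tcp_pos: [0.5343, 0.2624, 0.1214]
eef_rot: [-179.8, -17.1, -4.8]
contact_force: [0.5, -0.2, -1.6]
gripper_width: 0.0333
gripper_force: 50.0
```

Run:
```python
from plant import r
from h import *
delta(r,NEST+SN@[-.005,0,.028],Rtool(SN,23))
p,d=r.capture("scene"); cv2.imwrite("pics/s4.png",cv2.resize(p[130:380,150:370,::-1],None,fx=2.4,fy=2.4))
n="scene";c=r.get_calibration(n);W=cloud(d,c);Q=(W-NEST)@SN
m=(d>0)&(np.abs(Q[...,0])<.11)&(np.abs(Q[...,1])<.045)&(np.abs(Q[...,2]-.054)<.004)&(p.min(-1)>120)
q=Q[m];print(m.sum(),q.min(0).round(4),q.max(0).round(4))
```

```text
t 8.9 shift [11.2  1.1 31.8] rot [-0.0028 -0.0016 -0.001 ] tcp [0.5343 0.2624 0.1214] F [ 0.5 -0.2 -1.6] w 0.0333 gf 50.0
1983 [-0.0686 -0.0335  0.0501] [0.0475 0.034  0.058 ]
```

View pics/s4.png

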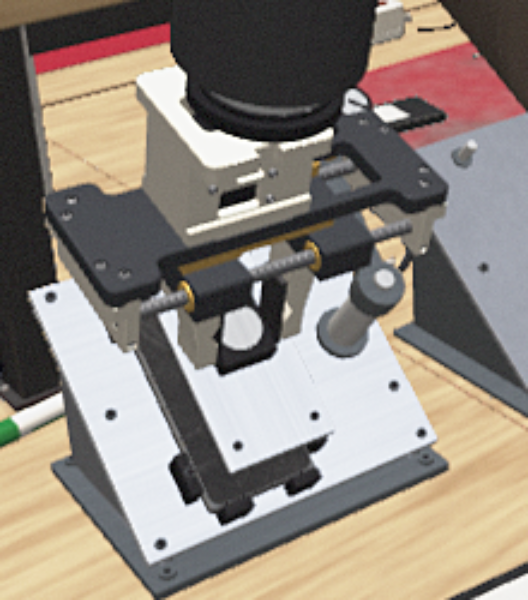

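The pad hovers over the phone between the guides, with its low end at (240,460) in the crop and the hub at (375,285) clear of the gripper. I'll descend in steps.

Request:
carry_out(deltas=[[0.3,[4,1,11],[0,0,0]],[0.3,[8,1.5,21],[0,0,0]],[0.3,[10,1.5,28],[0,0,0]],[0.3,[10,1.5,28],[0,0,0]],[0.3,[10,1.5,28],[0,0,0]]])

```text
time_s: 9.45
tcp_pos: [0.5518, 0.2591, 0.0959]
eef_rot: [-180.0, -17.0, -4.8]
contact_force: [-0.5, 0.1, -1.7]
gripper_width: 0.0336
gripper_force: 50.0
```

Request:
carry_out(deltas=[[0.3,[0.8,0,2],[0,0,0]],[0.3,[1.6,0,4],[0,0,0]],[0.3,[1.6,0,4],[0,0,0]],[0.3,[1.6,0,4],[0,0,0]]])

```text
time_s: 9.85
tcp_pos: [0.5545, 0.2593, 0.0932]
eef_rot: [-179.9, -17.0, -4.8]
contact_force: [0.2, 0.3, -1.8]
gripper_width: 0.0333
gripper_force: 50.0
```

Run:
```python
from plant import r
from h import *
delta(r,NEST+SN@[-.005,0,.024],Rtool(SN,23))
p,d=r.capture("scene"); n="scene";c=r.get_calibration(n);W=cloud(d,c);Q=(W-NEST)@SN
m=(d>0)&(np.abs(Q[...,0])<.11)&(np.abs(Q[...,1])<.036)&(np.abs(Q[...,2]-.021)<.006)&(p.min(-1)>120)
q=Q[m];mm,nn,sd,N=plane(q);print(N,q.min(0).round(4),q.max(0).round(4),mm.round(4),nn.round(4))
```

```text
t 9.85 shift [ 1.6 -0.3  2.6] rot [-0.0018 -0.0008 -0.0003] tcp [0.5545 0.2593 0.0932] F [ 0.2  0.3 -1.8] w 0.0333 gf 50.0
1724 [-0.0825 -0.0346  0.0154] [0.0429 0.0321 0.0262] [-0.0381  0.0012  0.0216] [-0.0023  0.0082  1.    ]
```

Request:
carry_out(deltas=[[0.3,[0.4,0,1],[0,0,0]],[0.3,[1,0,2.4],[0,0,0]],[0.3,[1,0,2.4],[0,0,0]],[0.3,[1,0,2.4],[0,0,0]]])

```text
time_s: 10.3
tcp_pos: [0.5566, 0.2603, 0.0915]
eef_rot: [-179.8, -17.1, -4.7]
contact_force: [-0.8, 3.6, -0.3]
gripper_width: 0.0333
gripper_force: 50.0
```

Request:
carry_out(deltas=[[0.5,[0,0,0],[0,0,0]],[0.6,[0,0,0],[0,0,0]],[0.65,[0,0,0],[0,0,0]],[0.65,[0,0,0],[0,0,0]],[0.65,[0,0,0],[0,0,0]]])

```text
time_s: 10.8
tcp_pos: [0.5566, 0.2601, 0.0916]
eef_rot: [-179.8, -17.1, -4.7]
contact_force: [-0.5, 4.9, 0.8]
gripper_width: 0.0568
gripper_force: 0.0
```

Run:
```python
from plant import r
from h import *
delta(r,NEST+SN@[-.005,0,.12],Rtool(SN,23))
p,d=r.capture("scene"); n="scene";c=r.get_calibration(n);W=cloud(d,c);Q=(W-NEST)@SN
m=(d>0)&(np.abs(Q[...,0])<.11)&(np.abs(Q[...,1])<.036)&(np.abs(Q[...,2]-.019)<.005)&(p.min(-1)>120)
q=Q[m];mm,nn,sd,N=plane(q);print(N,q.min(0).round(4),q.max(0).round(4),mm.round(4),nn.round(4))
```

```text
t 10.8 shift [-37.2   0.3 -87.9] rot [-0.0033 -0.0016  0.0003] tcp [0.5566 0.2601 0.0916] F [-0.5  4.9  0.8] w 0.0568 gf 0.0
1887 [-0.0828 -0.0341  0.014 ] [0.0448 0.0335 0.0223] [-0.038  -0.0017  0.0174] [-4.e-04 -2.e-04  1.e+00]
```

Pad is flat on the phone, with its plate top at 17.4 mm. Retracting along the normal.

Request:
carry_out(deltas=[[0.65,[-4,0,-10],[0,0,0]],[0.65,[-12,0,-28],[0,0,0]],[0.65,[-20,0,-48],[0,0,0]],[0.65,[-29,0,-68],[0,0,0]],[0.65,[-37,0,-88],[0,0,0]],[0.65,[-45,0,-110],[0,0,0]],[0.65,[-53,0,-130],[0,0,0]],[0.65,[-53,0,-130],[0,0,0]],[0.65,[-53,0,-130],[0,0,0]]])

```text
time_s: 11.75
tcp_pos: [0.4672, 0.2658, 0.2]
eef_rot: [-179.9, -17.0, -4.8]
contact_force: [0.9, -0.8, -0.0]
gripper_width: 0.0573
gripper_force: 0.0
```

Run:
```python
from plant import r
from h import *
delta(r,NEST+SN@[-.005,0,.12],Rtool(SN,23))
for n in("scene","side"):
    p,d=r.capture(n); c=r.get_calibration(n);W=cloud(d,c);Q=(W-NEST)@SN
    cv2.imwrite(f"pics/{n}5.png",p[:,:,::-1]); np.savez(n+"5.npz",p=p,d=d)
    m=(d>0)&(np.abs(Q[...,0])<.11)&(np.abs(Q[...,1])<.040)&(np.abs(Q[...,2]-.018)<.0025)&(p.min(-1)>120)
    q=Q[m]
    if len(q)>30:print(n,"pad",len(q),q.min(0).round(4),q.max(0).round(4))
    m=(d>0)&(Q[...,0]>-.13)&(Q[...,0]<.13)&(np.abs(Q[...,1]+.1)<.045)&(Q[...,2]>.05)&(Q[...,2]<.131)
    for a,b in((.055,.08),(.1,.131)):
        q=Q[m&(Q[...,2]>a)&(Q[...,2]<b)]
        if len(q): print(n,a,len(q),q.min(0).round(4),q.max(0).round(4))
```

```text
t 11.75 shift [16.6 -1.  42. ] rot [-0.0022 -0.0005 -0.0006] tcp [0.4672 0.2658 0.2   ] F [ 0.9 -0.8 -0. ] w 0.0573 gf 0.0
scene pad 3488 [-0.0831 -0.0376  0.0155] [0.0943 0.0335 0.0205]
scene 0.055 716 [-0.017  -0.11    0.0578] [ 0.0985 -0.0752  0.08  ]
scene 0.1 33 [ 0.0748 -0.101   0.1013] [ 0.081  -0.0883  0.1136]
side pad 249 [-0.0752 -0.035   0.0155] [0.0935 0.0286 0.0193]
side 0.055 756 [-0.0169 -0.115   0.055 ] [ 0.1016 -0.079   0.0799]
side 0.1 327 [ 0.0756 -0.118   0.1   ] [ 0.1047 -0.087   0.1281]
```

View pics/scene5.png

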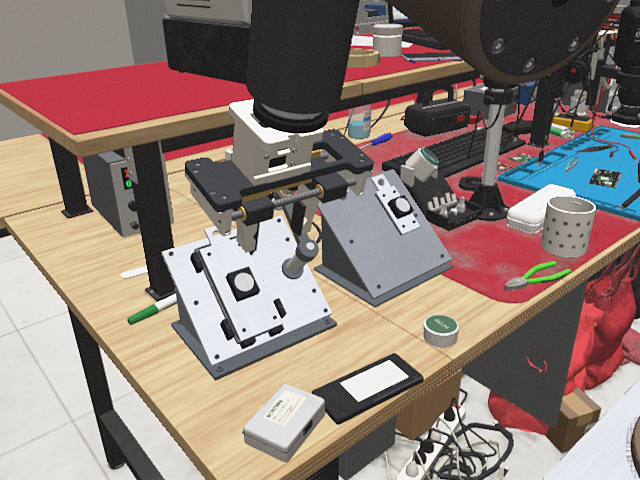

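The pad lies squarely on the phone (boss at 243,283). The arm still points uphill, with its hub at (306,252). Now checking reach for the knob and for the swing.

Run:
```python
from plant import r
from h import *
from kin import ik
q0=r.get_state()["joints"]
for z in(.100,.105,.11):
  for t in(0,3,6,9,12,15):
    s=ik(NEST+SN@[-.002,0,z],Rtool(SN,t),4,q0=q0); print("knob",z,t,[x.round(0).astype(int).tolist() for x in s][:1])
for t in (0,10,15):
  for a in (-1.5,-1,-.5,.5,1,1.5):
    s=ik(NEST+SN@[-.002,0,.1],SN@R.from_euler('y',t,degrees=True).as_matrix()@R.from_euler('z',a).as_matrix()@F,6,q0=q0); print("knob tool-turn",t,a,[x.round(0).astype(int).tolist() for x in s][:1])
```

```text
knob 0.1 0 []
knob 0.1 3 []
knob 0.1 6 []
knob 0.1 9 []
knob 0.1 12 [[53, 4, -55, 59, -27, -20]]
knob 0.1 15 [[55, 5, -51, 48, -30, -11]]
knob 0.105 0 []
knob 0.105 3 []
knob 0.105 6 []
knob 0.105 9 []
knob 0.105 12 [[54, 4, -55, 58, -28, -20]]
knob 0.105 15 [[56, 4, -51, 47, -30, -10]]
knob 0.11 0 []
knob 0.11 3 []
knob 0.11 6 []
knob 0.11 9 []
knob 0.11 12 [[55, 3, -55, 56, -29, -19]]
knob 0.11 15 [[56, 4, -51, 46, -31, -10]]
knob tool-turn 0 -1.5 []
knob tool-turn 0 -1 []
knob tool-turn 0 -0.5 []
knob tool-turn 0 0.5 []
knob tool-turn 0 1 []
knob tool-turn 0 1.5 []
knob tool-turn 10 -1.5 [[51, 4, -57, 68, -26, -113]]
knob tool-turn 10 -1 [[51, 4, -57, 68, -26, -84]]
knob tool-turn 10 -0.5 [[51, 4, -57, 68, -26, -55]]
knob tool-turn 10 0.5 [[51, 4, -57, 68, -26, 2]]
knob tool-turn 10 1 [[51, 4, -57, 68, -26, 31]]
knob tool-turn 10 1.5 [[51, 4, -57, 68, -26, 59]]
knob tool-turn 15 -1.5 [[55, 5, -51, 48, -30, -97]]
knob tool-turn 15 -1 [[55, 5, -51, 48, -30, -68]]
knob tool-turn 15 -0.5 [[55, 5, -51, 48, -30, -40]]
knob tool-turn 15 0.5 [[55, 5, -51, 48, -30, 18]]
knob tool-turn 15 1 [[55, 5, -51, 48, -30, 46]]
knob tool-turn 15 1.5 [[55, 5, -51, 48, -30, 75]]
```

```bash
cat >> h.py <<'E'
def knob(th,h): return NEST+SN@[-.002+.092*np.sin(th),-.092+.092*np.cos(th),h]
def Rk(a,t=14): return SN@R.from_euler('y',t,degrees=True).as_matrix()@R.from_euler('z',a).as_matrix()@F
E
python3 - <<'E'
from plant import r
from h import *
from kin import ik
n="scene";z=np.load("scene0.npz");W=cloud(z["d"],r.get_calibration(n));m=(z["d"]>0)&(W[...,2]>.2)&(W[...,0]>.45)&(W[...,0]<1.1)&(W[...,1]>-.3)&(W[...,1]<.5)
q=W[m];print("high",len(q),"minx",q[:,0].min(),"zmin of x<.9",[ (round(a,2),(q[(q[:,0]>a)&(q[:,0]<a+.1)][:,2].min().round(3),q[(q[:,0]>a)&(q[:,0]<a+.1)][:,2].max().round(3))) for a in np.arange(.5,1.1,.1) if ((q[:,0]>a)&(q[:,0]<a+.1)).any()])
# measured knob pose from the side view
q0=r.get_state()["joints"]
for th,h,a in[(1.67,.17,-.8),(1.67,.106,-.8),(1.3,.106,-.43),(.9,.106,-.03),(.45,.106,.4),(0,.106,.8),(0,.106,-.8)]:
    s=ik(knob(th,h),Rk(a),4,q0=q0); print(th,h,a,[x.round(0).astype(int).tolist() for x in s]); q0=s[0] if s else q0
delta(r,knob(1.67,.17),Rk(-.8))
E
```

```text
high 37307 minx 0.5342253712562282 zmin of x<.9 [(np.float64(0.5), (np.float64(0.2), np.float64(0.287))), (np.float64(0.7), (np.float64(0.2), np.float64(0.35))), (np.float64(0.8), (np.float64(0.228), np.float64(0.431))), (np.float64(0.9), (np.float64(0.263), np.float64(0.429))), (np.float64(1.0), (np.float64(0.264), np.float64(0.425)))]
1.67 0.17 -0.8 [[50, -6, -43, 32, -42, -32]]
1.67 0.106 -0.8 [[43, 0, -45, 37, -33, -34]]
1.3 0.106 -0.43 [[46, 2, -44, 38, -33, -16]]
0.9 0.106 -0.03 [[50, 3, -44, 40, -33, 1]]
0.45 0.106 0.4 [[53, 4, -47, 44, -32, 18]]
0 0.106 0.8 [[55, 4, -52, 50, -30, 32]]
0 0.106 -0.8 [[55, 4, -52, 50, -30, -59]]
t 11.85 shift [ 84.2  99.6 -42. ] rot [0.0626 0.1489 0.7977] tcp [0.4674 0.2655 0.1991] F [ 0.2  0.8 -0.3] w 0.0571 gf 0.0
```

Request:
carry_out(deltas=[[0.65,[5,5,-20],[0.01,0.025,0.13]],[0.65,[20,20,-35],[0.02,0.05,0.27]],[0.65,[35,40,-42],[0.03,0.075,0.4]],[0.65,[50,60,-42],[0.04,0.1,0.53]],[0.65,[70,80,-42],[0.05,0.125,0.66]],[0.65,[84,100,-42],[0.063,0.149,0.798]],[0.65,[84,100,-42],[0.063,0.149,0.798]],[0.65,[84,100,-42],[0.063,0.149,0.798]],[0.65,[84,100,-42],[0.063,0.149,0.798]]])

```text
time_s: 12.75
tcp_pos: [0.5272, 0.161, 0.2639]
eef_rot: [-160.7, -17.8, -53.5]
contact_force: [0.1, -0.2, 0.7]
gripper_width: 0.0569
gripper_force: 0.0
```

Run:
```python
from plant import r
from h import *
delta(r,knob(1.67,.17),Rk(-.8)); delta(r,knob(1.67,.107),Rk(-.8))
c=r.get_calibration("wrist");p,d=r.capture("wrist"); cv2.imwrite("pics/w6.png",p[:,:,::-1])
for n in("scene","side"):
    p,d=r.capture(n);W=cloud(d,r.get_calibration(n));Q=(W-NEST)@SN
    m=(d>0)&(Q[...,0]>.06)&(Q[...,0]<.13)&(np.abs(Q[...,1]+.1)<.045)&(Q[...,2]>.104)&(Q[...,2]<.131);q=Q[m]
    t=q[q[:,2]>.123]
    if len(q):print(n,len(q),q.min(0).round(4),q.max(0).round(4),"top",len(t),*( [t.min(0).round(4),t.max(0).round(4)] if len(t) else []))
```

```text
t 12.75 shift [0.4 0.4 0.1] rot [-0.0008  0.0005  0.0015] tcp [0.5272 0.161  0.2639] F [ 0.1 -0.2  0.7] w 0.0569 gf 0.0
t 12.75 shift [ 11.  -10.5  61.2] rot [-0.0008  0.0005  0.0015] tcp [0.5272 0.161  0.2639] F [ 0.1 -0.2  0.7] w 0.0569 gf 0.0
scene 453 [ 0.0749 -0.1131  0.1041] [ 0.1052 -0.0842  0.1296] top 266 [ 0.075  -0.1131  0.1231] [ 0.1029 -0.0846  0.1296]
side 291 [ 0.0755 -0.1169  0.1041] [ 0.1037 -0.0889  0.1277] top 106 [ 0.0756 -0.1148  0.1231] [ 0.1022 -0.0889  0.1277]
```

View pics/w6.png

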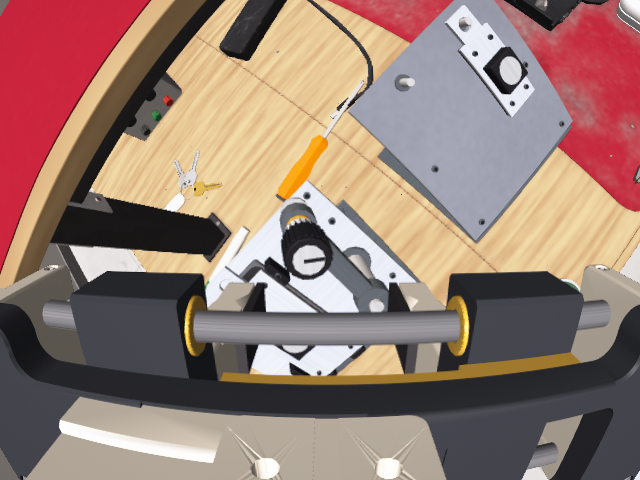

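The knob at (307,250) sits between the fingers (tips near x≈240 and 400), and the measured centre agrees with the model. Descending to grip it.

Request:
carry_out(deltas=[[0.65,[4,-3.5,20],[0,0,0]],[0.65,[7.5,-7,41],[0,0,0]],[0.65,[11,-10.5,61],[0,0,0]],[0.65,[11,-10.5,61],[0,0,0]],[0.65,[11,-10.5,61],[0,0,0]],[0.2,[11,-10.5,61],[0,0,0]],[0.2,[11,-10.5,61],[0,0,0]],[0.2,[11,-10.5,61],[0,0,0]],[0.2,[11,-10.5,61],[0,0,0]],[0.2,[11,-10.5,61],[0,0,0]]], squeeze=25)

```text
time_s: 13.9
tcp_pos: [0.5679, 0.158, 0.2172]
eef_rot: [-160.5, -17.7, -53.6]
contact_force: [0.5, 0.7, 1.8]
gripper_width: 0.0296
gripper_force: 24.4
```

Run:
```python
from plant import r
from h import *
s=r.get_state();A=R.from_euler('xyz',s["eef_rot"],degrees=True)
print("slope",((s["tcp_pos"]-NEST)@SN).round(4),s["contact_force"].round(1),s["gripper_width"])
def rows(ths,th0,a0,h=.107):
    p0=knob(th0,h)
    for th in ths:
        B=R.from_matrix(Rk(a0+(th0-th))); A0=R.from_matrix(Rk(a0))
        print(round(th,3),(A0.inv().apply(knob(th,h)-p0)*1e3).round(0),(A0.inv()*B).as_rotvec().round(3))
rows(np.arange(1.67,.8,-.08)[1:],1.67,-.8); print(); rows(np.r_[np.arange(.79,0,-.08)[1:],0,-.05],.79,.08)
```

```text
slope [ 0.0909 -0.1003  0.1081] [0.5 0.7 1.8] 0.029593487019211707
1.59 [-5. -5. -0.] [ 0.    0.   -0.08]
1.51 [-10. -10.  -0.] [-0.   -0.   -0.16]
1.43 [-16. -15.   0.] [-0.   -0.   -0.24]
1.35 [-22. -19.   0.] [ 0.   -0.   -0.32]
1.27 [-29. -23.   1.] [-0.  -0.  -0.4]
1.19 [-35. -26.   1.] [-0.   -0.   -0.48]
1.11 [-42. -28.   2.] [ 0.    0.   -0.56]
1.03 [-49. -31.   3.] [ 0.    0.   -0.64]
0.95 [-56. -32.   4.] [ 0.   -0.   -0.72]
0.87 [-63. -33.   5.] [-0.  -0.  -0.8]

0.71 [-5. -5.  1.] [ 0.    0.   -0.08]
0.63 [-10. -10.   3.] [ 0.    0.   -0.16]
0.55 [-16. -15.   4.] [ 0.   -0.   -0.24]
0.47 [-22. -19.   6.] [ 0.   -0.   -0.32]
0.39 [-28. -23.   7.] [ 0.   0.  -0.4]
0.31 [-34. -26.   9.] [ 0.   -0.   -0.48]
0.23 [-41. -28.  11.] [ 0.    0.   -0.56]
0.15 [-48. -30.  12.] [ 0.   -0.   -0.64]
0.07 [-55. -32.  14.] [ 0.    0.   -0.72]
0.0 [-61. -32.  16.] [ 0.   -0.   -0.79]
-0.05 [-65. -32.  17.] [-0.    0.   -0.84]
```

Request:
carry_out(deltas=[[0.2,[-5,-5,0],[0,0,-0.08]],[0.2,[-10,-10,0],[0,0,-0.16]],[0.2,[-16,-15,0],[0,0,-0.24]],[0.2,[-22,-19,0],[0,0,-0.32]],[0.2,[-29,-23,1],[0,0,-0.4]],[0.2,[-35,-26,1],[0,0,-0.48]],[0.2,[-42,-28,2],[0,0,-0.56]],[0.2,[-49,-31,3],[0,0,-0.64]],[0.2,[-56,-32,4],[0,0,-0.72]],[0.2,[-63,-33,5],[0,0,-0.8]],[0.2,[-63,-33,5],[0,0,-0.8]]])

```text
time_s: 15.0
tcp_pos: [0.5576, 0.2272, 0.2039]
eef_rot: [-179.9, -26.1, -4.7]
contact_force: [1.6, 1.4, 3.2]
gripper_width: 0.0283
gripper_force: 24.9
```

Run:
```python
from plant import r
from h import *
s=r.get_state();A=R.from_euler('xyz',s["eef_rot"],degrees=True)
x=(s["tcp_pos"]-NEST)@SN; th=np.arctan2(x[0]+.002,x[1]+.092)
print("slope",x.round(4),"th",th,"rad",np.hypot(x[0]+.002,x[1]+.092),s["contact_force"].round(1),s["gripper_width"],s["joints"].round(0))
for t in np.r_[np.arange(.79,0,-.08),0,-.04]:
    print(round(t,3),(A.inv().apply(knob(t,.107)-s["tcp_pos"])*1e3).round(0),(A.inv()*R.from_matrix(Rk(.87-t))).as_rotvec().round(3))
```

```text
slope [ 0.0701 -0.0321  0.1081] th 0.8776328265845791 rad 0.09369456585941639 [1.6 1.4 3.2] 0.02830283971327447 [ 50.   3. -44.  40. -34.   3.]
0.79 [-6. -5.  3.] [-0.002 -0.002 -0.079]
0.71 [-11. -10.   4.] [-0.002 -0.003 -0.159]
0.63 [-17. -14.   5.] [-0.002 -0.003 -0.239]
0.55 [-23. -19.   7.] [-0.002 -0.003 -0.319]
0.47 [-29. -22.   8.] [-0.002 -0.003 -0.399]
0.39 [-36. -25.  10.] [-0.002 -0.003 -0.479]
0.31 [-42. -28.  12.] [-0.002 -0.003 -0.559]
0.23 [-49. -30.  13.] [-0.002 -0.003 -0.639]
0.15 [-56. -31.  15.] [-0.002 -0.003 -0.719]
0.07 [-63. -32.  17.] [-0.001 -0.003 -0.799]
0.0 [-70. -32.  18.] [-0.001 -0.003 -0.869]
-0.04 [-73. -32.  19.] [-0.001 -0.003 -0.909]
```

Request:
carry_out(deltas=[[0.2,[-6,-5,2],[0,0,-0.08]],[0.2,[-11,-10,3],[0,0,-0.16]],[0.2,[-17,-14,4],[0,0,-0.24]],[0.2,[-23,-19,6],[0,0,-0.32]],[0.2,[-29,-22,7],[0,0,-0.4]],[0.2,[-36,-25,9],[0,0,-0.48]],[0.2,[-42,-28,11],[0,0,-0.56]],[0.2,[-49,-30,12],[0,0,-0.64]],[0.2,[-56,-31,14],[0,0,-0.72]],[0.2,[-63,-32,16],[0,0,-0.8]],[0.2,[-70,-32,17],[0,0,-0.87]],[0.2,[-72,-32,18],[0,0,-0.88]]])

```text
time_s: 16.2
tcp_pos: [0.5047, 0.2656, 0.158]
eef_rot: [159.4, -16.6, 48.8]
contact_force: [5.9, 1.0, 12.4]
gripper_width: 0.0295
gripper_force: 26.3
```

```bash
cat > st.py <<'E'
from plant import r
from h import *
s=r.get_state();A=R.from_euler('xyz',s["eef_rot"],degrees=True)
x=(s["tcp_pos"]-NEST)@SN; th=np.arctan2(x[0]+.002,x[1]+.092)
print("t",s["time_s"],"slope",x.round(4),"th",th.round(3),"F",s["contact_force"].round(1),"M",s["moment"].round(2),"w",round(float(s["gripper_width"]),4),s["joints"].round(0))
a=(R.from_matrix(Rk(0)).inv()*A).as_rotvec(); print("spin about tool z from Rk(0)",a.round(3))
E
python3 st.py
```

```text
t 16.2 slope [-0.0022  0.0018  0.1089] th -0.002 F [ 5.9  1.  12.4] M [ 0.02 -3.28  0.01] w 0.0295 [ 56.   4. -52.  51. -30.  36.]
spin about tool z from Rk(0) [ 0.004  0.007 -0.88 ]
```

Request:
carry_out(deltas=[[0.2,[0,0,0],[0,0,0.14]],[0.2,[0,0,0],[0,0,0.28]],[0.2,[0,0,0],[0,0,0.42]],[0.2,[0,0,0],[0,0,0.56]],[0.2,[0,0,0],[0,0,0.7]],[0.2,[0,0,0],[0,0,0.84]],[0.2,[0,0,0],[0,0,0.98]],[0.2,[0,0,0],[0,0,1.12]],[0.2,[0,0,0],[0,0,1.26]],[0.2,[0,0,0],[0,0,1.4]],[0.2,[0,0,0],[0,0,1.54]],[0.2,[0,0,0],[0,0,1.68]]])

```text
time_s: 17.4
tcp_pos: [0.5046, 0.2661, 0.1583]
eef_rot: [-160.1, -17.5, -54.0]
contact_force: [-1.7, 2.7, 13.0]
gripper_width: 0.0294
gripper_force: 26.7
```

```bash
python3 st.py
python3 - <<'E'
from plant import r
from h import *
for n in("scene","side"):
    p,d=r.capture(n);W=cloud(d,r.get_calibration(n));Q=(W-NEST)@SN; np.savez(n+"7.npz",p=p,d=d)
    cv2.imwrite(f"pics/{n}7.png",cv2.resize(p[150:380,150:390,::-1] if n=="scene" else p[100:300,220:420,::-1],None,fx=2.5,fy=2.5))
    m=(d>0)&(np.abs(Q[...,0])<.03)&(Q[...,1]>-.08)&(Q[...,1]<-.02)&(Q[...,2]>.055)&(Q[...,2]<.077);q=Q[m]
    if len(q):print(n,"bar",len(q),q.min(0).round(4),q.max(0).round(4))
E
```

```text
t 17.4 slope [-0.0021  0.0022  0.1092] th -0.001 F [-1.7  2.7 13. ] M [ 1.35 -0.54  0.83] w 0.0294 [ 56.   4. -52.  51. -30. -60.]
spin about tool z from Rk(0) [0.009 0.001 0.808]
scene bar 167 [-0.0122 -0.0799  0.0597] [-0.0002 -0.02    0.077 ]
side bar 187 [-0.0107 -0.0797  0.0599] [ 0.0063 -0.0201  0.0756]
```

View pics/scene7.png

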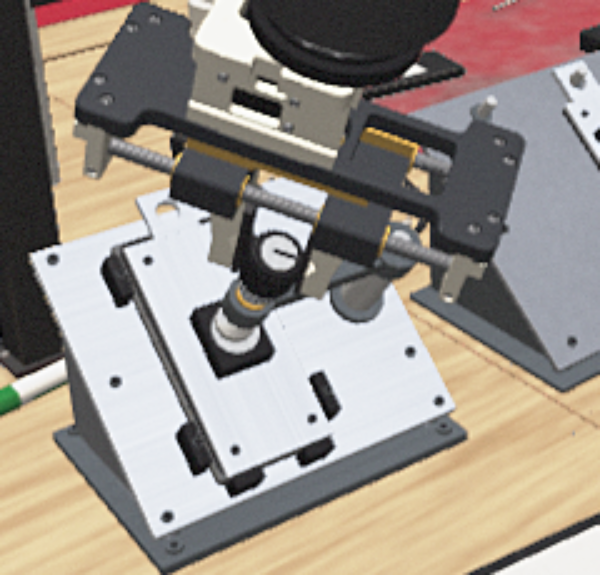

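The arm lies over the pad at its stop, and the foot is just above the boss at (235,335). The pad stays between its guides. Next: regrip, then turn further.

Request:
carry_out(deltas=[[0.55,[0,0,0],[0,0,0]],[0.55,[0,0,0],[0,0,0]],[0.55,[0,0,0],[0,0,-0.14]],[0.55,[0,0,0],[0,0,-0.29]],[0.55,[0,0,0],[0,0,-0.44]],[0.55,[0,0,0],[0,0,-0.59]],[0.55,[0,0,0],[0,0,-0.74]],[0.55,[0,0,0],[0,0,-0.89]],[0.55,[0,0,0],[0,0,-1.04]],[0.55,[0,0,0],[0,0,-1.19]],[0.55,[0,0,0],[0,0,-1.34]],[0.55,[0,0,0],[0,0,-1.49]]])

```text
time_s: 18.7
tcp_pos: [0.5029, 0.2621, 0.1546]
eef_rot: [162.7, -19.7, 38.1]
contact_force: [-1.1, -0.3, 0.1]
gripper_width: 0.0484
gripper_force: 0.0
```

Request:
carry_out(deltas=[[0.55,[0,0,0],[0,0,-0.15]],[0.2,[0,0,0],[0,0,-0.15]],[0.2,[0,0,0],[0,0,-0.15]],[0.2,[0,0,0],[0,0,-0.15]],[0.2,[0,0,0],[0,0,-0.15]],[0.2,[0,0,0],[0,0,-0.15]]])

```text
time_s: 19.3
tcp_pos: [0.5032, 0.2625, 0.1551]
eef_rot: [160.1, -17.1, 46.3]
contact_force: [1.2, -0.2, -1.6]
gripper_width: 0.0296
gripper_force: 24.3
```

```bash
python3 st.py
```

```text
t 19.3 slope [-0.0051 -0.0014  0.1075] th -0.034 F [ 1.2 -0.2 -1.6] M [-0.37  1.1  -0.24] w 0.0296 [ 56.   4. -53.  50. -30.  34.]
spin about tool z from Rk(0) [ 0.     0.001 -0.838]
```

Request:
carry_out(deltas=[[0.2,[0,0,0],[0,0,0.14]],[0.2,[0,0,0],[0,0,0.28]],[0.2,[0,0,0],[0,0,0.42]],[0.2,[0,0,0],[0,0,0.56]],[0.2,[0,0,0],[0,0,0.7]],[0.2,[0,0,0],[0,0,0.84]],[0.2,[0,0,0],[0,0,0.98]],[0.2,[0,0,0],[0,0,1.12]],[0.2,[0,0,0],[0,0,1.26]],[0.2,[0,0,0],[0,0,1.4]],[0.2,[0,0,0],[0,0,1.54]],[0.2,[0,0,0],[0,0,1.68]]])

```text
time_s: 20.5
tcp_pos: [0.5039, 0.2687, 0.1578]
eef_rot: [-159.4, -16.6, -56.0]
contact_force: [-9.8, 8.3, 9.0]
gripper_width: 0.0292
gripper_force: 26.8
```

```bash
python3 st.py
python3 - <<'E'
from plant import r
import cv2
p,d=r.capture("scene");cv2.imwrite("pics/s8.png",cv2.resize(p[215:310,210:310,::-1],None,fx=6,fy=6))
E
```

```text
t 20.5 slope [-0.0032  0.0048  0.1094] th -0.012 F [-9.8  8.3  9. ] M [3.26 2.51 1.75] w 0.0292 [ 56.   4. -52.  51. -29. -63.]
spin about tool z from Rk(0) [ 0.013 -0.002  0.844]
```

Request:
carry_out(deltas=[[0.55,[0,0,0],[0,0,0]],[0.55,[0,0,0],[0,0,0]],[0.55,[0,0,0],[0,0,-0.14]],[0.55,[0,0,0],[0,0,-0.29]],[0.55,[0,0,0],[0,0,-0.44]],[0.55,[0,0,0],[0,0,-0.59]],[0.55,[0,0,0],[0,0,-0.74]],[0.55,[0,0,0],[0,0,-0.89]],[0.55,[0,0,0],[0,0,-1.04]],[0.55,[0,0,0],[0,0,-1.19]],[0.55,[0,0,0],[0,0,-1.34]],[0.55,[0,0,0],[0,0,-1.49]]])

```text
time_s: 21.75
tcp_pos: [0.5031, 0.2624, 0.155]
eef_rot: [163.4, -20.4, 35.8]
contact_force: [-0.4, 0.5, -0.8]
gripper_width: 0.0483
gripper_force: 0.0
```

Request:
carry_out(deltas=[[0.55,[0,0,0],[0,0,-0.15]],[0.2,[0,0,0],[0,0,-0.15]],[0.2,[0,0,0],[0,0,-0.15]],[0.2,[0,0,0],[0,0,-0.15]],[0.2,[0,0,0],[0,0,-0.15]],[0.2,[0,0,0],[0,0,-0.15]]])

```text
time_s: 22.35
tcp_pos: [0.5033, 0.2625, 0.1552]
eef_rot: [160.7, -17.9, 44.0]
contact_force: [3.6, -1.7, -0.7]
gripper_width: 0.0297
gripper_force: 24.4
```

Request:
carry_out(deltas=[[0.2,[0,0,0],[0,0,0.14]],[0.2,[0,0,0],[0,0,0.28]],[0.2,[0,0,0],[0,0,0.42]],[0.2,[0,0,0],[0,0,0.56]],[0.2,[0,0,0],[0,0,0.7]],[0.2,[0,0,0],[0,0,0.84]],[0.2,[0,0,0],[0,0,0.98]],[0.2,[0,0,0],[0,0,1.12]],[0.2,[0,0,0],[0,0,1.26]],[0.2,[0,0,0],[0,0,1.4]],[0.2,[0,0,0],[0,0,1.54]],[0.2,[0,0,0],[0,0,1.68]]])

```text
time_s: 23.55
tcp_pos: [0.5038, 0.2688, 0.1576]
eef_rot: [-158.8, -15.8, -58.2]
contact_force: [-6.8, 8.4, 6.2]
gripper_width: 0.0292
gripper_force: 26.5
```

```bash
python3 st.py
python3 - <<'E'
from plant import r
import cv2
p,d=r.capture("scene");a=cv2.imread("pics/s8.png");b=cv2.resize(p[215:310,210:310,::-1],None,fx=4,fy=4);cv2.imwrite("pics/s9.png",cv2.hconcat([cv2.resize(a,(400,380)),b]))
E
```

```text
t 23.55 slope [-0.0033  0.0049  0.1093] th -0.014 F [-6.8  8.4  6.2] M [3.3  2.   1.74] w 0.0292 [ 56.   4. -52.  51. -29. -65.]
spin about tool z from Rk(0) [ 0.013 -0.002  0.884]
```

View pics/s9.png

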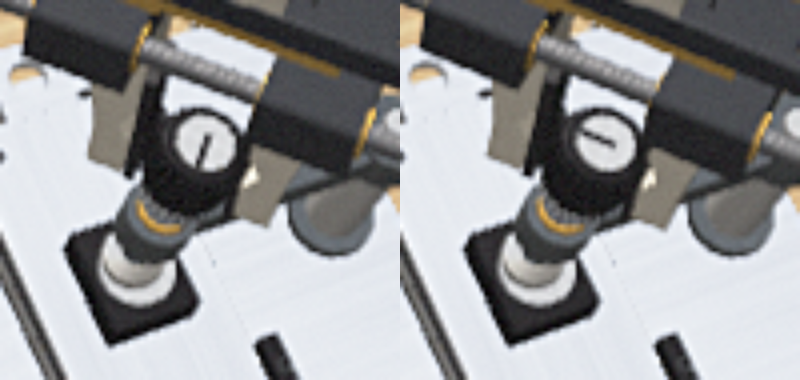

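Between the two frames the knob's pointer turned about 100° clockwise, while the foot and the sleeve's mark (158,215) stayed put. So the clutch is slipping; I'll do one more stroke for margin, then let go.

Request:
carry_out(deltas=[[0.55,[0,0,0],[0,0,0]],[0.55,[0,0,0],[0,0,0]],[0.55,[0,0,0],[0,0,-0.14]],[0.55,[0,0,0],[0,0,-0.29]],[0.55,[0,0,0],[0,0,-0.44]],[0.55,[0,0,0],[0,0,-0.59]],[0.55,[0,0,0],[0,0,-0.74]],[0.55,[0,0,0],[0,0,-0.89]],[0.55,[0,0,0],[0,0,-1.04]],[0.55,[0,0,0],[0,0,-1.19]],[0.55,[0,0,0],[0,0,-1.34]],[0.55,[0,0,0],[0,0,-1.49]]])

```text
time_s: 24.8
tcp_pos: [0.5031, 0.2623, 0.1549]
eef_rot: [164.3, -21.0, 33.4]
contact_force: [0.1, -0.0, -1.0]
gripper_width: 0.0483
gripper_force: 0.0
```

Request:
carry_out(deltas=[[0.55,[0,0,0],[0,0,-0.15]],[0.2,[0,0,0],[0,0,-0.15]],[0.2,[0,0,0],[0,0,-0.15]],[0.2,[0,0,0],[0,0,-0.15]],[0.2,[0,0,0],[0,0,-0.15]],[0.2,[0,0,0],[0,0,-0.15]]])

```text
time_s: 25.4
tcp_pos: [0.5033, 0.2626, 0.1552]
eef_rot: [161.4, -18.6, 41.8]
contact_force: [1.8, -1.0, -0.3]
gripper_width: 0.0299
gripper_force: 24.4
```

Request:
carry_out(deltas=[[0.2,[0,0,0],[0,0,0.14]],[0.2,[0,0,0],[0,0,0.28]],[0.2,[0,0,0],[0,0,0.42]],[0.2,[0,0,0],[0,0,0.56]],[0.2,[0,0,0],[0,0,0.7]],[0.2,[0,0,0],[0,0,0.84]],[0.2,[0,0,0],[0,0,0.98]],[0.2,[0,0,0],[0,0,1.12]],[0.2,[0,0,0],[0,0,1.26]],[0.2,[0,0,0],[0,0,1.4]],[0.2,[0,0,0],[0,0,1.4]],[0.2,[0,0,0],[0,0,1.4]]])

```text
time_s: 26.6
tcp_pos: [0.5034, 0.2683, 0.1571]
eef_rot: [-163.2, -20.3, -44.2]
contact_force: [-9.6, 8.9, 4.6]
gripper_width: 0.0289
gripper_force: 26.3
```

Request:
carry_out(deltas=[[0.6,[0,0,0],[0,0,0]],[0.6,[0,0,0],[0,0,0]],[0.6,[0,0,0],[0,0,0]],[0.6,[0,0,0],[0,0,0]]])

```text
time_s: 27.0
tcp_pos: [0.5032, 0.2626, 0.1551]
eef_rot: [-163.7, -20.6, -44.4]
contact_force: [-0.6, -0.5, 0.2]
gripper_width: 0.051
gripper_force: 0.0
```

```bash
python3 st.py
python3 - <<'E'
from plant import r
from h import *
s=r.get_state();x=(s["tcp_pos"]-NEST)@SN;A=R.from_euler('xyz',s["eef_rot"],degrees=True)
delta(r,NEST+SN@[x[0],x[1],.22],A.as_matrix())
E
```

```text
t 27.0 slope [-0.0051 -0.0014  0.1075] th -0.034 F [-0.6 -0.5  0.2] M [ 0.19  1.43 -0.03] w 0.051 [ 56.   4. -53.  50. -30. -51.]
spin about tool z from Rk(0) [0.001 0.001 0.641]
t 27.0 shift [ -21.8   16.1 -109.2] rot [ 0. -0.  0.] tcp [0.5032 0.2626 0.1551] F [-0.6 -0.5  0.2] w 0.051 gf 0.0
```

Request:
carry_out(deltas=[[0.6,[-4,3,-20],[0,0,0]],[0.6,[-8,6,-40],[0,0,0]],[0.6,[-12,9,-60],[0,0,0]],[0.6,[-14,11,-80],[0,0,0]],[0.6,[-16,12,-110],[0,0,0]],[0.6,[-16,12,-110],[0,0,0]],[0.6,[-16,12,-110],[0,0,0]]])

```text
time_s: 27.7
tcp_pos: [0.4369, 0.2686, 0.2458]
eef_rot: [-163.6, -20.5, -44.4]
contact_force: [0.2, -0.5, -0.5]
gripper_width: 0.0523
gripper_force: 0.0
```

```bash
python3 st.py
python3 - <<'E'
from plant import r
from h import *
for n in("scene","side"):
    p,d=r.capture(n);W=cloud(d,r.get_calibration(n));Q=(W-NEST)@SN
    if n=="scene": cv2.imwrite("pics/s10.png",cv2.resize(p[150:390,150:470,::-1],None,fx=2.4,fy=2.4))
    m=(d>0)&(np.abs(Q[...,0])<.11)&(np.abs(Q[...,1])<.0365)&(np.abs(Q[...,2]-.018)<.0025)&(p.min(-1)>120);q=Q[m]
    pm,pn,_,_=plane(q);print(n,"pad",len(q),q.min(0).round(4),q.max(0).round(4),pm.round(4),pn.round(4))
    m=(d>0)&(np.abs(Q[...,0])<.03)&(Q[...,1]>-.08)&(Q[...,1]<-.02)&(Q[...,2]>.055)&(Q[...,2]<.077);q=Q[m]
    print("bar",q.min(0).round(4),q.max(0).round(4))
    m=(d>0)&(np.abs(Q[...,0])<.04)&(np.abs(Q[...,1])<.04)&(Q[...,2]>.104)&(Q[...,2]<.13);q=Q[m]
    print("knob",q.min(0).round(4),q.max(0).round(4))
E
```

```text
t 27.7 slope [ 0.0023 -0.0009  0.2197] th 0.047 F [ 0.2 -0.5 -0.5] M [ 0.15  1.53 -0.01] w 0.0523 [ 70.  -7. -46.  34. -48. -44.]
spin about tool z from Rk(0) [0.004 0.    0.641]
scene pad 3468 [-0.0809 -0.0334  0.0155] [0.0946 0.0335 0.0205] [-0.0023  0.0033  0.0174] [ 0.     -0.0013  1.    ]
bar [-0.0114 -0.08    0.0596] [ 0.0071 -0.0202  0.0769]
knob [-0.0162 -0.0131  0.1045] [0.0131 0.016  0.1296]
side pad 597 [-0.0759 -0.0353  0.0155] [0.0928 0.0325 0.0193] [ 0.0322 -0.0069  0.0169] [-0.0023 -0.0019  1.    ]
bar [-0.0105 -0.0796  0.0594] [ 0.0072 -0.0201  0.0755]
knob [-0.0147 -0.0172  0.1043] [0.0131 0.0123 0.1286]
```

View pics/s10.png

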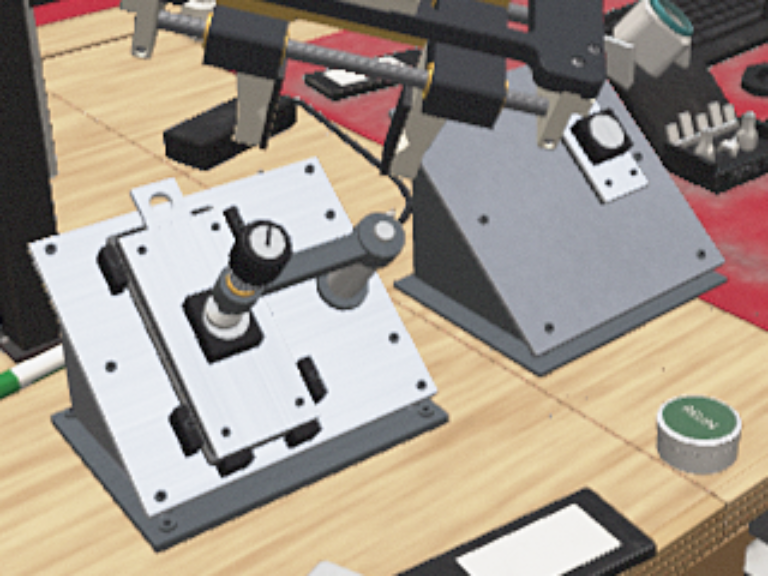

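The final view shows the foot down on the boss at (225,325). The arm is at its stop, the pad lies flat between the guides, the small pad hangs on its peg at (605,135), and the gripper is clear. Handing in.

```bash
python3 -c "
from plant import r
print(r.close_job())"
```

```text
the job is handed in; nothing more can be done
None
```

The job is handed in, with no verdict returned: by my measurements the large pad lies flat on the phone, the clamp arm is at its stop, the knob was turned clockwise well past the point where the clutch slips, and the small pad still hangs on its peg; foot force and slip angle were judged only from the images.

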